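# Dock the speaker remote under its clip bar and pair it

### The job

Put the white speaker remote into the free bay of the slate charging tray, right way up: hook its thin tongue under that bay's steel clip bar, then swing the thick end down, neither forcing it nor letting it fall, until it lies flat on the bay floor between bar and back rail. Once it is home and let go, pair it: press the green wake key on the rail fully down and let it come up, then do the same with the white link key. Leave the black remote and everything else on the sideboard where it is.

Things in the scene. Friction and masses are not known exactly. Their poses are not given: they have to be found in the camera images.
- remote: White speaker remote, loose, 0.11 to 0.22 kg: 160 (its x) by 46 (y) by 20 mm thick (z). Origin: centre of the flat underside; +z out of the face with the grey keys, up at the start. The -x end is the thin tongue, the +x end the full-thickness tail. Starts flat on the sideboard, left or right of the tray, tongue roughly towards the robot.
- remote_nose (a point): Middle of the lower edge of the tongue's tip: (-80, 0, 0) mm in the remote's frame. The tongue is the remote's first 30 mm: 40 mm wide, its underside level with the remote's, its top stepped down: 10 mm thick at the tip, growing evenly to 13.4 mm at the step.
- remote_tail (a point): Middle of the lower edge of the remote's tail: (80, 0, 0) mm in the remote's frame.
- tray: Dark slate charging tray, fixed, 252 mm (x, -130 to 122) by 230 mm (y). Origin on its underside; x towards its back rail (roughly away from the robot), y to its left, z up. Flat floor 10 mm above the sideboard, 6 mm rim at the edges. Right bay (y = -50) is free, for the white remote; left bay (y = +50) holds the black one. Beside the bays the floor is open, with room for fingers.
- bay (a point): Middle of the free bay's floor, (-17.5, -50, 10) mm in the tray, axes as the tray's. When home, the remote's origin lies here (play 2.5 mm along x) with the same axes. The bay is 165 mm long, from the rail's face (82.5 mm to +x) to a tip stop (82.5 mm to -x, 11 mm high). Low side guides by the tip (7 mm high, 34 mm long) leave 49 mm between them.
- clip_edge (a point): Middle of the lower edge of the free bay's steel clip bar, the lip: 12 mm ahead (+x) of the tip stop, 10.6 mm above the bay floor at rest. From it the bar flares upwards at about 30 degrees over the next 9 mm towards +x as a lead-in. The bar is 54 mm wide (y).
- clip (a joint): Angle of the free bay's sprung clip bar: 0 at rest, grows as the lip is lifted, to 0.4 rad. The hinge lies 30 mm behind (-x of) the lip, 8 mm above the bay floor. Light spring: about 0.8 N at the lip to start lifting, 1.5 N at 0.2 rad. A tilted tongue pushed in lifts the lip some 6 mm; a docked one holds it up by under 1 mm and is pinned.
- key_wake (a joint): Travel of the green wake key in m: 0 up, 0.005 fully down. Spring: 1.5 N to start, 4.5 N at the bottom; comes up by itself.
- key_wake_top (a point): Centre of the top face of the green key, 28 mm (x) by 38 mm (y), standing 8 mm above the top of the back rail at the tray's y = +50 mm; pressed straight down.
- key_link (a joint): Travel of the white link key in m: 0 up, 0.005 fully down. Same spring as the green key.
- key_link_top (a point): Centre of the top face of the white key, same size, at the tray's y = -50 mm, behind the free bay.
- black_remote: Flat black remote, loose, 150 by 46 by 11 mm, held under the other clip bar in the left bay (+y). Origin: centre of its underside. Leave alone.
- coaster: Round glass coaster with a cork bottom, 100 mm across, 10 mm high, loose, on the side of the tray where the white remote is not. Origin: centre of its underside. Leave alone.
- carabiner: Steel carabiner key holder lying flat, 76 by 50 by 8 mm, loose, between robot and tray to the left. Leave alone.
- mug: Blue mug, 82 mm across, 95 mm high, loose, near the robot to the right. Leave alone.
- rail_mid (a point): Middle of the top of the tray's back rail, 45 mm above the bay floor. The rail runs the whole width (y), 52 mm deep (x = 65 to 117 mm in the tray), and carries the two keys; a remote has to come in over it tail-high.

How it is judged:
By the outcome, as a careful person would: the job done as asked, in the order asked, and still so for the second after the job is handed in, with the robot touching nothing.
It also fails if it takes over 59 s, if anything falls off the work surface, if the arm or the gripper's body presses on something with over 40 N, if the wrist force passes 120 N, or if a joint passes its speed limit or range.

### The arm

A 6-joint arm with a two-finger parallel gripper is mounted at the origin on the work surface. World frame = base frame: x ahead of the robot, y to its left, z up, the work surface at z = 0. Lengths are in mm, angles in rad, forces in N, time in s.
With the tool pointing down it reaches from about 250 to 725 mm from the base axis. Payload 9.7 kg.
Tool frame: the origin (TCP) lies midway between the tips of the shut fingers; the grasp point (between the pads) lies 19 mm behind it; z points along the fingers, y is the direction in which the jaws open and shut (so a half turn about z gives the same grasp; the last joint's range is limited). The gripper opens to 85 mm and grips with 20 to 120 N. Pads are 22 mm wide; open, the fingers measure 114 mm over their backs; the gripper's body (76 mm by 85 mm) begins 54 mm behind the grasp point. The pads swing forward as they close: fully open they stand 13 mm farther back than shut.
Start: joints at [-1.176, 0.087, 0.176, 1.66, 0, 1.571], TCP at [211.54, -507.688, 198.384] pointing down, gripper open.
Joint ranges: [-3.13, 3.13], [-0.85, 1.81], [-1.15, 1.24], [-2.2, 2.28], [-1.44, 1.52], [-3.14, 3.14]. Speed limits (rad/s): [2.22, 2.22, 2.57, 3.14, 3.14, 3.14].

### API

Orientations are given as [roll, pitch, yaw] about the fixed x, y, z axes, in that order (R = Rz(yaw) Ry(pitch) Rx(roll)).
In Python, from bench import manip, capture gives the robot as it stands.
- The arm moves only by the tool jog_arm, never from a script. Its argument "motion" is a list of rows, each an object of numbers: "dx", "dy", "dz": the shift along the tool's x, y, z in m; "rx", "ry", "rz": the turn, a rotation vector about the tool's x, y, z in rad; "hand": the opening, from 0 (shut) to 1 (fully open). A call has 1 to 5 rows; each row shifts and turns the commanded pose from where the row before left it, along the tool's axes as they then stand; what a row does not reach is not made up. A row lasts 1/12 s, in which the tool goes at most 41.7 mm and 7.16 degrees, less where a joint would pass 70% of its speed; a pose out of reach is approached as far as the arm can. A call is refused whole if a number of a shift passes 0.0417 or a number of a turn 0.125, either way. A call with a gripper value outside its range is refused whole. The fingers move at their own pace and stop on an object; the grip force is fixed at half the most. Time passes only in rows, so rows that do not move let the fingers close. It gives the time, the measured TCP pose, the force and the opening at its end, in the units of the state.
- manip.read_state(): the state, without advancing time (a new reading comes with each control period).
- capture(name): name is "scene" or "top" or "wrist"; returns a dict with "pixels" (420x560x3 uint8, red, green, blue), "vfov" (degrees; the focal length in pixels is half the picture's height over the tangent of half this angle, whatever the lens; pixels are square), "cx", "cy" (the principal point, pixels), "rvec" (rotation vector, rad) and "tvec" (3), from world to camera coordinates, as OpenCV has them; the wrist camera has in their place "tool_from_camera" (4x4, takes a point from camera to tool coordinates, whose origin is the TCP and whose axes are the flange's). Camera axes: x right, y down, z forward; pixel columns grow to the right and rows downward; lengths in mm; the calibration is good to about 2 mm. A picture is of the moment at which its call begins: read the wrist's pose just before it. There is no depth.
- manip.job_done(): hands the job in, once; it reports no verdict.
The state is a dict: "time": time; "joint_positions": joint angles; "qd": joint speeds; "joint_torque": joint torques, N m; "position": TCP position; "tcp_rot": TCP orientation; "contact_force": force on the tool from outside, world axes, zero at the start; "wrist_torque": the same for the moment, N m; "gripper_width": finger opening in mm.
Only numpy, scipy, OpenCV 4.12 (cv2) and the standard library are available. Lean on these libraries where they do the work, as an engineer would, in place of code of your own. Each camera call takes 0.05 s, during which the arm holds its last target.

## Working session

There is one attempt and no reset: what is moved stays moved. The work goes in short steps, Python scripts to look and compute and a tool call to move; the robot and the scene stay as the last step left them, time stands still between calls to the robot, and variables do not carry over. Pictures are saved under pics/ and viewed, and the job is handed in when it is done.

Besides the shell and the picture viewer there is one more tool, called as a command line: name --argument value ..., lists and objects as JSON in quotes. jog_arm: Moves the arm, as the interface text tells. Its arguments: {"type":"object","properties":{"motion":{"type":"array","items":{"type":"object","properties":{"dx":{"type":"number"},"dy":{"type":"number"},"dz":{"type":"number"},"rx":{"type":"number"},"ry":{"type":"number"},"rz":{"type":"number"},"hand":{"type":"number"}}}}},"required":["motion"]}

```bash
ls; mkdir -p pics; python3 - <<'E'
from bench import manip, capture
import cv2
print(manip.read_state())
for n in("scene","top","wrist"):
    c=capture(n); cv2.imwrite(f"pics/{n}0.png",c["pixels"][:,:,::-1])
    print(n,{k:v for k,v in c.items() if k!="pixels"})
E
```

```text
pics
{'time': 0.0, 'joint_positions': array([-1.17602227e+00,  8.74646206e-02,  1.75109930e-01,  1.65979275e+00,
       -1.44603295e-05,  1.57080390e+00]), 'qd': array([-0.00186605,  0.00027256,  0.00052479, -0.00055844, -0.00135892,
        0.00045311]), 'joint_torque': array([-1.60878277e-03, -5.20393753e+01,  4.64799035e+01,  1.66053465e-02,
       -1.03132572e-04, -2.04323726e-05]), 'position': array([ 211.41835218, -507.4403918 ,  197.6681791 ]), 'tcp_rot': array([-3.14024154e+00,  1.44705489e-05,  3.94766498e-01]), 'contact_force': array([ 0.04706936, -0.52836419, -0.81823204]), 'wrist_torque': array([-0.01002157, -0.01960603, -0.0132737 ]), 'gripper_width': 85.51497084817065}
scene {'vfov': 48.65017824508674, 'cx': 274.40744385815816, 'cy': 213.60046874603003, 'rvec': array([ 2.06419763,  0.7020293 , -0.360019  ]), 'tvec': array([-419.07581747,  -98.25582493, 1510.54568888])}
top {'vfov': 54.05147589552104, 'cx': 282.48947321906786, 'cy': 206.78073012688927, 'rvec': array([ 2.09633975, -2.14037584,  0.16409969]), 'tvec': array([ 20.18251182, 527.53280261, 832.68645111])}
wrist {'vfov': 59.502048358244, 'cx': 277.2144115467979, 'cy': 211.06290773913332, 'tool_from_camera': array([[ 3.11083080e-04, -9.44566710e-01, -3.28319408e-01,
         8.39749859e+01],
       [ 9.99999946e-01,  3.28618192e-04,  2.07498906e-06,
        -3.71902499e-03],
       [ 1.05931765e-04, -3.28319391e-01,  9.44566761e-01,
        -1.74675104e+02],
       [ 0.00000000e+00,  0.00000000e+00,  0.00000000e+00,
         1.00000000e+00]])}
```

View pics/scene0.png

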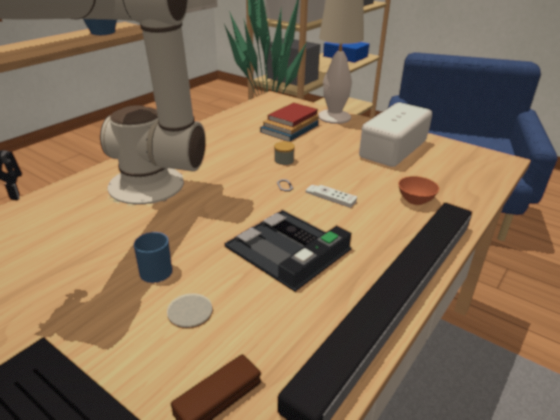

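View pics/top0.png

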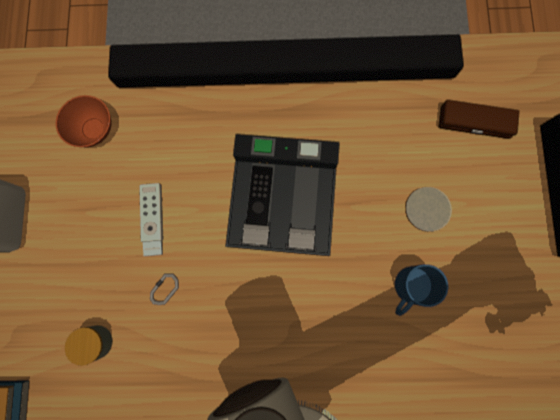

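View pics/wrist0.png

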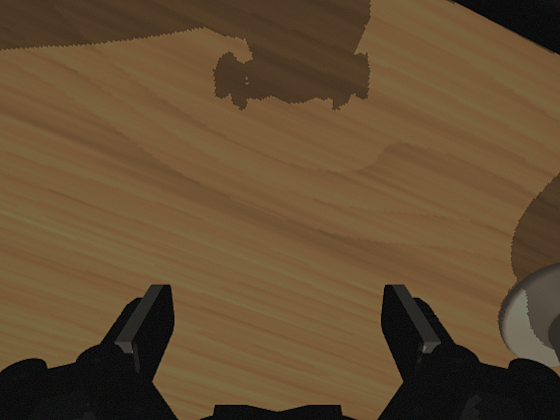

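The top view shows the white remote at about (150,218), left of the tray. The tray is at about (283,195), its free right bay at about (303,210). Next I'll enlarge the image to measure.

```bash
python3 - <<'E'
import cv2
im=cv2.imread("pics/top0.png")
a=im[125:265,220:350]; cv2.imwrite("pics/c1.png",cv2.resize(a,None,fx=4.2,fy=4.2,interpolation=cv2.INTER_CUBIC))
b=im[175:265,125:175]; cv2.imwrite("pics/c2.png",cv2.resize(b,None,fx=6,fy=6,interpolation=cv2.INTER_CUBIC))
E
```

```text
(no output)
```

View pics/c1.png

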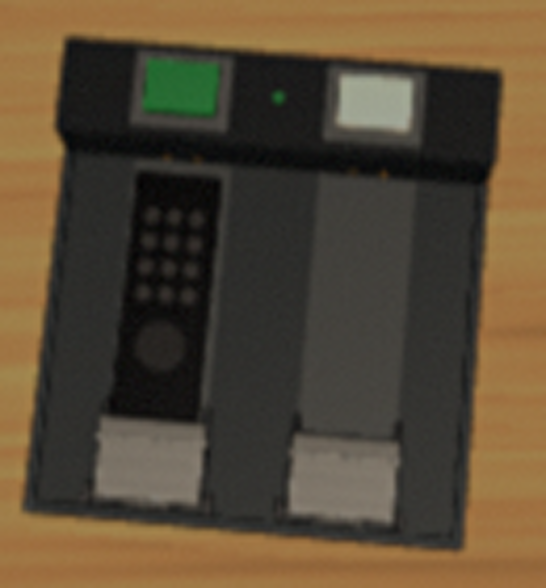

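View pics/c2.png

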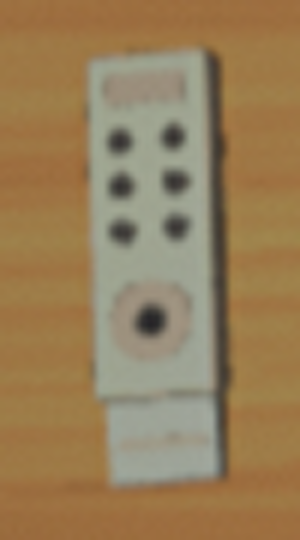

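```bash
cat > h.py <<'E'
import numpy as np, cv2
from scipy.optimize import least_squares
from scipy.spatial.transform import Rotation as R
TOP=dict(vfov=54.05147589552104,cx=282.48947321906786,cy=206.78073012688927,rvec=np.array([ 2.09633975,-2.14037584,0.16409969]),tvec=np.array([20.18251182,527.53280261,832.68645111]))
def proj(P,c,H=420):
    f=H/2/np.tan(np.radians(c["vfov"])/2)
    K=np.array([[f,0,c["cx"]],[0,f,c["cy"]],[0,0,1.]])
    return cv2.projectPoints(np.asarray(P,float).reshape(-1,1,3),c["rvec"],c["tvec"],K,None)[0].reshape(-1,2)
def pose2(p,L):
    L=np.asarray(L,float); c,s=np.cos(p[2]),np.sin(p[2])
    return np.c_[p[0]+c*L[:,0]-s*L[:,1],p[1]+s*L[:,0]+c*L[:,1],L[:,2]]
def fit(L,px,p0,c=TOP):
    r=least_squares(lambda p:(proj(pose2(p,L),c)-px).ravel(),p0,loss='soft_l1')
    return r.x,(proj(pose2(r.x,L),c)-px)
def wristcam(c,pos,rpy):
    """world->cam for wrist picture"""
    T=np.eye(4);T[:3,:3]=R.from_euler('xyz',rpy).as_matrix();T[:3,3]=pos
    W=np.linalg.inv(T@c["tool_from_camera"])
    return dict(vfov=c["vfov"],cx=c["cx"],cy=c["cy"],rvec=R.from_matrix(W[:3,:3]).as_rotvec(),tvec=W[:3,3])
E
python3 - <<'E'
from h import *
cr=lambda a,x,y,s:np.array([[x+(u+.5)/s-.5,y+(v+.5)/s-.5] for u,v in a])
px=cr([(145,57),(220,62),(216,116),(142,112),(337,72),(413,77),(411,130),(335,128),(67,38),(500,72),(24,512),(463,548)],220,125,4.2)
K=[(105,69,63),(105,31,63),(77,31,63),(77,69,63)]
L=K+[(a,b-100,c) for a,b,c in K]+[(117,115,55),(117,-115,55),(-130,115,12),(-130,-115,12)]
p,r=fit(L,px,[500,0,0]); print(p,r.round(1).tolist())
px=cr([(88,58),(207,48),(98,397),(217,390),(113,487),(225,480)],125,175,6)
L=[(80,23,20),(80,-23,20),(-50,23,20),(-50,-23,20),(-80,20,10),(-80,-20,10)]
p,r=fit(L,px,[500,200,0]); print(p,r.round(1).tolist())
E
```

```text
[ 5.64909966e+02  9.28069998e+00 -1.05336121e-01] [[0.3, 0.3], [-0.1, 0.4], [-0.4, -0.0], [-0.3, -0.4], [0.6, 0.2], [0.2, 0.3], [-0.3, 0.2], [0.1, -0.7], [-1.1, -0.7], [0.8, -1.0], [-0.2, 0.3], [0.3, 0.8]]
[5.13514207e+02 3.02667385e+02 6.55570664e-02] [[-0.2, -0.2], [0.3, -0.3], [-0.6, 1.0], [0.5, 0.3], [0.3, -0.1], [-0.3, -0.5]]
```

```bash
cat >> h.py <<'E'
def plan(pos,rpy,n=None,vmax=41,wmax=.12,s=None):
    """how far to go: rows in tool axes, straight line + slerp from the measured pose"""
    from bench import manip
    s=s or manip.read_state()
    p0=np.array(s["position"]);R0=R.from_euler('xyz',s["tcp_rot"]);R1=R.from_euler('xyz',rpy)
    w=(R0.inv()*R1).as_rotvec();d=np.array(pos,float)-p0
    n=n or int(max(1,np.ceil(max(np.linalg.norm(d)/vmax,np.linalg.norm(w)/wmax))))
    print("n",n,"total tool shift",R0.inv().apply(d).round(1),"turn",w.round(3))
    for i in range(n):
        Ri=R0*R.from_rotvec(w*i/n)
        t=Ri.inv().apply(d/n)/1000; print(t.round(4).tolist(),(w/n).round(4).tolist())
E
python3 - <<'E'
from h import *
plan([540,60,200],[np.pi,0,-.02])
E
```

```text
n 16 total tool shift [ 521.5 -397.5   -1.7] turn [-0.001  0.     0.415]
[0.0326, -0.0248, -0.0001] [-0.0001, 0.0, 0.0259]
[0.0319, -0.0257, -0.0001] [-0.0001, 0.0, 0.0259]
[0.0313, -0.0265, -0.0001] [-0.0001, 0.0, 0.0259]
[0.0306, -0.0273, -0.0001] [-0.0001, 0.0, 0.0259]
[0.0299, -0.0281, -0.0001] [-0.0001, 0.0, 0.0259]
[0.0291, -0.0288, -0.0001] [-0.0001, 0.0, 0.0259]
[0.0284, -0.0296, -0.0001] [-0.0001, 0.0, 0.0259]
[0.0276, -0.0303, -0.0001] [-0.0001, 0.0, 0.0259]
[0.0268, -0.031, -0.0001] [-0.0001, 0.0, 0.0259]
[0.026, -0.0317, -0.0001] [-0.0001, 0.0, 0.0259]
[0.0251, -0.0324, -0.0001] [-0.0001, 0.0, 0.0259]
[0.0243, -0.033, -0.0001] [-0.0001, 0.0, 0.0259]
[0.0234, -0.0336, -0.0001] [-0.0001, 0.0, 0.0259]
[0.0225, -0.0342, -0.0001] [-0.0001, 0.0, 0.0259]
[0.0217, -0.0348, -0.0001] [-0.0001, 0.0, 0.0259]
[0.0207, -0.0353, -0.0001] [-0.0001, 0.0, 0.0259]
```

jog_arm --motion '[{"dx": 0.032, "dy": -0.025, "rz": 0.026}, {"dx": 0.032, "dy": -0.026, "rz": 0.026}, {"dx": 0.031, "dy": -0.026, "rz": 0.026}, {"dx": 0.031, "dy": -0.027, "rz": 0.026}, {"dx": 0.03, "dy": -0.028, "rz": 0.026}]'

```text
schema error: expected keys dx, dy, dz, rx, ry, rz, hand
```

jog_arm --motion '[{"dx": 0.029, "dy": -0.029, "rz": 0.026}, {"dx": 0.028, "dy": -0.03, "rz": 0.026}, {"dx": 0.028, "dy": -0.03, "rz": 0.026}, {"dx": 0.027, "dy": -0.031, "rz": 0.026}, {"dx": 0.026, "dy": -0.032, "rz": 0.026}]'

```text
schema error: expected keys dx, dy, dz, rx, ry, rz, hand
```

jog_arm --motion '[{"dx": 0.025, "dy": -0.032, "rz": 0.026}, {"dx": 0.024, "dy": -0.033, "rz": 0.026}, {"dx": 0.023, "dy": -0.034, "rz": 0.026}, {"dx": 0.022, "dy": -0.034, "rz": 0.026}, {"dx": 0.022, "dy": -0.035, "rz": 0.026}]'

```text
schema error: expected keys dx, dy, dz, rx, ry, rz, hand
```

jog_arm --motion '[{"dx": 0.021, "dy": -0.035, "rz": 0.026}, {}, {}]'

```text
schema error: expected keys dx, dy, dz, rx, ry, rz, hand
```

```bash
cat >> h.py <<'E'
def wshot(name):
    from bench import manip,capture
    import pickle
    s=manip.read_state(); c=capture("wrist")
    cv2.imwrite(f"pics/{name}.png",c["pixels"][:,:,::-1])
    cam=wristcam(c,s["position"],s["tcp_rot"]); pickle.dump((s,c,cam),open(f"pics/{name}.pkl","wb"))
    print(s["time"],s["position"].round(1),s["tcp_rot"].round(4),s["contact_force"].round(2),s["gripper_width"])
    return s,c,cam
E
python3 - <<'E'
from h import *
wshot("w1")
E
```

```text
0.15 [ 211.5 -507.5  197.8] [-3.1405  0.      0.3948] [-0.88 -0.25 -0.33] 85.31425091205872
```

View pics/w1.png

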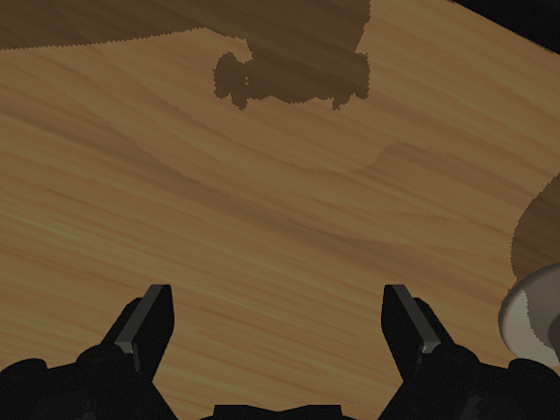

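All seven keys are needed in every row. Same moves again in full form.

jog_arm --motion '[{"dx": 0.032, "dy": -0.025, "dz": 0, "rx": 0, "ry": 0, "rz": 0.026, "hand": 1}, {"dx": 0.032, "dy": -0.026, "dz": 0, "rx": 0, "ry": 0, "rz": 0.026, "hand": 1}, {"dx": 0.031, "dy": -0.026, "dz": 0, "rx": 0, "ry": 0, "rz": 0.026, "hand": 1}, {"dx": 0.031, "dy": -0.027, "dz": 0, "rx": 0, "ry": 0, "rz": 0.026, "hand": 1}, {"dx": 0.03, "dy": -0.028, "dz": 0, "rx": 0, "ry": 0, "rz": 0.026, "hand": 1}]'

```text
time: 0.62
position: [314.5, -329.2, 198.2]
tcp_rot: [-3.142, -0.0, 0.263]
contact_force: [1.2, 0.1, -0.1]
gripper_width: 85.3
```

jog_arm --motion '[{"dx": 0.029, "dy": -0.029, "dz": 0, "rx": 0, "ry": 0, "rz": 0.026, "hand": 1}, {"dx": 0.028, "dy": -0.03, "dz": 0, "rx": 0, "ry": 0, "rz": 0.026, "hand": 1}, {"dx": 0.028, "dy": -0.03, "dz": 0, "rx": 0, "ry": 0, "rz": 0.026, "hand": 1}, {"dx": 0.027, "dy": -0.031, "dz": 0, "rx": 0, "ry": 0, "rz": 0.026, "hand": 1}, {"dx": 0.026, "dy": -0.032, "dz": 0, "rx": 0, "ry": 0, "rz": 0.026, "hand": 1}]'

```text
time: 1.03
position: [417.5, -151.1, 198.5]
tcp_rot: [3.141, -0.0, 0.133]
contact_force: [0.7, -1.3, -0.5]
gripper_width: 85.2
```

jog_arm --motion '[{"dx": 0.025, "dy": -0.032, "dz": 0, "rx": 0, "ry": 0, "rz": 0.026, "hand": 1}, {"dx": 0.024, "dy": -0.033, "dz": 0, "rx": 0, "ry": 0, "rz": 0.026, "hand": 1}, {"dx": 0.023, "dy": -0.034, "dz": 0, "rx": 0, "ry": 0, "rz": 0.026, "hand": 1}, {"dx": 0.022, "dy": -0.034, "dz": 0, "rx": 0, "ry": 0, "rz": 0.026, "hand": 1}, {"dx": 0.022, "dy": -0.035, "dz": 0, "rx": 0, "ry": 0, "rz": 0.026, "hand": 1}]'

```text
time: 1.45
position: [519.5, 16.3, 198.5]
tcp_rot: [-3.133, -0.0, 0.026]
contact_force: [0.4, -0.2, -0.3]
gripper_width: 85.3
```

jog_arm --motion '[{"dx": 0.021, "dy": -0.035, "dz": 0, "rx": 0, "ry": 0, "rz": 0.026, "hand": 1}, {"dx": 0, "dy": 0, "dz": 0, "rx": 0, "ry": 0, "rz": 0, "hand": 1}, {"dx": 0, "dy": 0, "dz": 0, "rx": 0, "ry": 0, "rz": 0, "hand": 1}]'

```text
time: 1.7
position: [540.2, 25.7, 197.7]
tcp_rot: [-3.115, 0.002, 0.033]
contact_force: [-0.3, -0.1, 0.2]
gripper_width: 85.3
```

```bash
python3 - <<'E'
from h import *
wshot("w2")
E
```

```text
1.7 [540.2  25.7 197.7] [-3.1153e+00  2.4000e-03  3.3000e-02] [-0.29 -0.07  0.16] 85.25342735929783
```

View pics/w2.png

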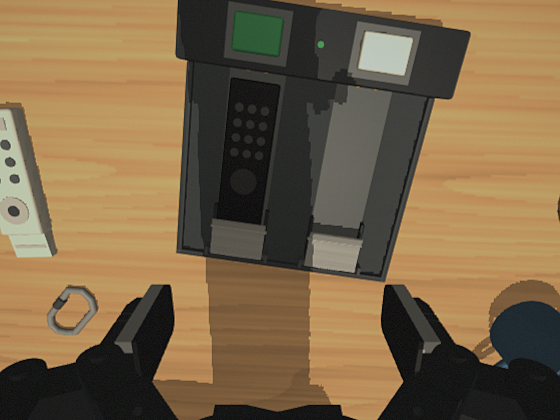

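```bash
python3 - <<'E'
from h import *
from bench import manip
s=manip.read_state(); print(s["joint_positions"].round(3),s["tcp_rot"],s["time"])
E
```

```text
[0.031 0.065 0.152 1.66  0.026 3.141] [-3.11546691e+00  1.93664732e-03  3.19939562e-02] 1.75
```

The wrist view shows the tray: keys at (257,33) and (386,53), and the free bay's clip bar at (335,252). Joint 6 hit its limit, so I'll use the half-turned grasp. I'll measure the tray from this picture first.

```bash
python3 - <<'E'
import cv2
im=cv2.imread("pics/w2.png")
for n,(x0,y0,x1,y1,s) in dict(d1=(170,0,480,105,2.5),d2=(170,200,450,290,2.8)).items():
    cv2.imwrite(f"pics/{n}.png",cv2.resize(im[y0:y1,x0:x1],None,fx=s,fy=s,interpolation=cv2.INTER_CUBIC))
E
```

```text
(no output)
```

View pics/d1.png

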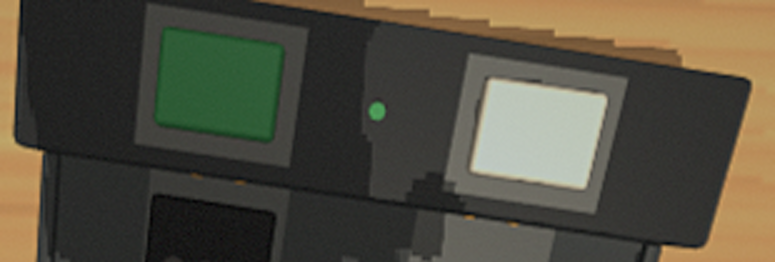

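View pics/d2.png

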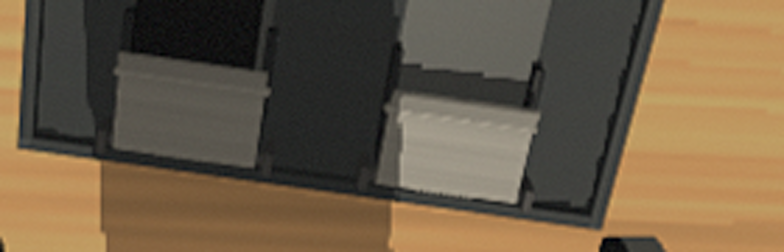

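```bash
python3 - <<'E'
from h import *
import pickle
s,c,cam=pickle.load(open("pics/w2.pkl","rb"))
cr=lambda a,x,y,s:np.array([[x+(u+.5)/s-.5,y+(v+.5)/s-.5] for u,v in a])
px=np.r_[cr([(163,28),(284,44),(275,141),(156,125),(486,77),(607,94),(589,190),(472,172),(750,80),(703,247),(17,146)],170,0,2.5),cr([(18,148),(600,228)],170,200,2.8)]
K=[(105,69,63),(105,31,63),(77,31,63),(77,69,63)]
L=K+[(a,b-100,c) for a,b,c in K]+[(117,-115,55),(65,-115,55),(65,115,55),(-130,115,10),(-130,-115,10)]
p,r=fit(L,px,[565,9,-.1],cam); print(p,r.round(1).tolist())
# predicted clip & bay points in crop d2 pixels
lip=-17.5-82.5+12
q=proj(pose2(p,[(lip,-50+27,20.6),(lip,-50-27,20.6),(lip+9,-23,25.6),(lip+9,-77,25.6),(-100,-25.5,21),(-100,-74.5,21),(65,-50,10)]),cam)
print(((q-[170,200])*2.8).round(0))
# remote visible part
E
```

```text
[ 5.63048025e+02  8.63514902e+00 -1.07173778e-01] [[-1.1, -1.2], [0.6, 0.1], [-1.0, 1.2], [-1.9, 0.2], [0.9, -0.6], [1.9, 0.2], [-0.3, 0.7], [-1.3, 0.7], [4.0, -1.0], [2.6, 1.9], [-3.1, 0.2], [1.1, -1.1], [-0.3, -1.0]]
[[ 388.  106.]
 [ 532.  127.]
 [ 393.   89.]
 [ 539.  110.]
 [ 389.  137.]
 [ 518.  155.]
 [ 544. -314.]]
```

jog_arm --motion '[{"dx": 0, "dy": 0, "dz": 0, "rx": -0.026, "ry": 0, "rz": -0.12, "hand": 1}, {"dx": 0, "dy": 0, "dz": 0, "rx": 0, "ry": 0, "rz": -0.125, "hand": 1}, {"dx": 0, "dy": 0, "dz": 0, "rx": 0, "ry": 0, "rz": -0.125, "hand": 1}, {"dx": 0, "dy": 0, "dz": 0, "rx": 0, "ry": 0, "rz": -0.125, "hand": 1}, {"dx": 0, "dy": 0, "dz": 0, "rx": 0, "ry": 0, "rz": -0.125, "hand": 1}]'

```text
time: 2.17
position: [539.2, 24.1, 199.2]
tcp_rot: [3.141, -0.001, 0.656]
contact_force: [0.8, -1.0, -0.4]
gripper_width: 85.5
```

jog_arm --motion '[{"dx": 0, "dy": 0, "dz": 0, "rx": 0, "ry": 0, "rz": -0.125, "hand": 1}, {"dx": 0, "dy": 0, "dz": 0, "rx": 0, "ry": 0, "rz": -0.125, "hand": 1}, {"dx": 0, "dy": 0, "dz": 0, "rx": 0, "ry": 0, "rz": -0.125, "hand": 1}, {"dx": 0, "dy": 0, "dz": 0, "rx": 0, "ry": 0, "rz": -0.125, "hand": 1}, {"dx": 0, "dy": 0, "dz": 0, "rx": 0, "ry": 0, "rz": -0.125, "hand": 1}]'

```text
time: 2.58
position: [539.2, 24.0, 199.2]
tcp_rot: [3.14, -0.001, 1.281]
contact_force: [0.1, -0.2, -0.2]
gripper_width: 85.4
```

jog_arm --motion '[{"dx": 0, "dy": 0, "dz": 0, "rx": 0, "ry": 0, "rz": -0.125, "hand": 1}, {"dx": 0, "dy": 0, "dz": 0, "rx": 0, "ry": 0, "rz": -0.125, "hand": 1}, {"dx": 0, "dy": 0, "dz": 0, "rx": 0, "ry": 0, "rz": -0.125, "hand": 1}, {"dx": 0, "dy": 0, "dz": 0, "rx": 0, "ry": 0, "rz": -0.125, "hand": 1}, {"dx": 0, "dy": 0, "dz": 0, "rx": 0, "ry": 0, "rz": -0.125, "hand": 1}]'

```text
time: 3.0
position: [539.2, 24.0, 199.2]
tcp_rot: [3.14, 0.0, 1.906]
contact_force: [-0.5, -0.3, 0.1]
gripper_width: 85.5
```

jog_arm --motion '[{"dx": 0, "dy": 0, "dz": 0, "rx": 0, "ry": 0, "rz": -0.125, "hand": 1}, {"dx": 0, "dy": 0, "dz": 0, "rx": 0, "ry": 0, "rz": -0.125, "hand": 1}, {"dx": 0, "dy": 0, "dz": 0, "rx": 0, "ry": 0, "rz": -0.125, "hand": 1}, {"dx": 0, "dy": 0, "dz": 0, "rx": 0, "ry": 0, "rz": -0.125, "hand": 1}, {"dx": 0, "dy": 0, "dz": 0, "rx": 0, "ry": 0, "rz": -0.125, "hand": 1}]'

```text
time: 3.42
position: [539.2, 24.0, 199.3]
tcp_rot: [3.14, 0.001, 2.531]
contact_force: [0.6, -0.2, 0.4]
gripper_width: 85.2
```

jog_arm --motion '[{"dx": 0, "dy": 0, "dz": 0, "rx": 0, "ry": 0, "rz": -0.125, "hand": 1}, {"dx": 0, "dy": 0, "dz": 0, "rx": 0, "ry": 0, "rz": -0.125, "hand": 1}, {"dx": 0, "dy": 0, "dz": 0, "rx": 0, "ry": 0, "rz": -0.125, "hand": 1}, {"dx": 0, "dy": 0, "dz": 0, "rx": 0, "ry": 0, "rz": -0.125, "hand": 1}, {"dx": 0, "dy": 0, "dz": 0, "rx": 0, "ry": 0, "rz": -0.125, "hand": 1}]'

```text
time: 3.83
position: [539.2, 24.0, 199.2]
tcp_rot: [3.141, 0.001, -3.127]
contact_force: [-0.3, 0.0, 0.0]
gripper_width: 85.6
```

```bash
python3 - <<'E'
from h import *
plan([524,303,150],[np.pi,0,.066+np.pi])
E
```

```text
n 7 total tool shift [ 11.1 279.1  49.3] turn [ 0.     0.002 -0.051]
[0.0016, 0.0399, 0.007] [0.0, 0.0002, -0.0073]
[0.0013, 0.0399, 0.007] [0.0, 0.0002, -0.0073]
[0.001, 0.0399, 0.007] [0.0, 0.0002, -0.0073]
[0.0007, 0.0399, 0.007] [0.0, 0.0002, -0.0073]
[0.0004, 0.0399, 0.007] [0.0, 0.0002, -0.0073]
[0.0001, 0.0399, 0.007] [0.0, 0.0002, -0.0073]
[-0.0002, 0.0399, 0.007] [0.0, 0.0002, -0.0073]
```

jog_arm --motion '[{"dx": 0.001, "dy": 0.04, "dz": 0.003, "rx": 0, "ry": 0, "rz": -0.007, "hand": 1}, {"dx": 0.001, "dy": 0.04, "dz": 0.003, "rx": 0, "ry": 0, "rz": -0.007, "hand": 1}, {"dx": 0.001, "dy": 0.04, "dz": 0.003, "rx": 0, "ry": 0, "rz": -0.007, "hand": 1}, {"dx": 0.001, "dy": 0.04, "dz": 0.008, "rx": 0, "ry": 0, "rz": -0.007, "hand": 1}, {"dx": 0, "dy": 0.04, "dz": 0.008, "rx": 0, "ry": 0, "rz": -0.008, "hand": 1}]'

```text
time: 4.25
position: [530.6, 225.5, 174.6]
tcp_rot: [3.141, 0.003, -3.097]
contact_force: [-0.4, -0.1, 0.6]
gripper_width: 85.1
```

jog_arm --motion '[{"dx": 0, "dy": 0.04, "dz": 0.008, "rx": 0, "ry": 0, "rz": -0.007, "hand": 1}, {"dx": 0, "dy": 0.039, "dz": 0.008, "rx": 0, "ry": 0, "rz": -0.007, "hand": 1}, {"dx": 0, "dy": 0, "dz": 0.008, "rx": 0, "ry": 0, "rz": 0, "hand": 1}, {"dx": 0, "dy": 0, "dz": 0, "rx": 0, "ry": 0, "rz": 0, "hand": 1}]'

```text
time: 4.58
position: [526.0, 304.2, 148.1]
tcp_rot: [-3.141, -0.001, -3.08]
contact_force: [-0.0, -1.0, 0.1]
gripper_width: 85.4
```

```bash
python3 - <<'E'
from h import *
wshot("w3")
E
```

```text
4.5833 [526.  304.2 148.1] [-3.1406e+00 -1.4000e-03 -3.0796e+00] [-0.02 -0.99  0.05] 85.41433167856371
```

View pics/w3.png

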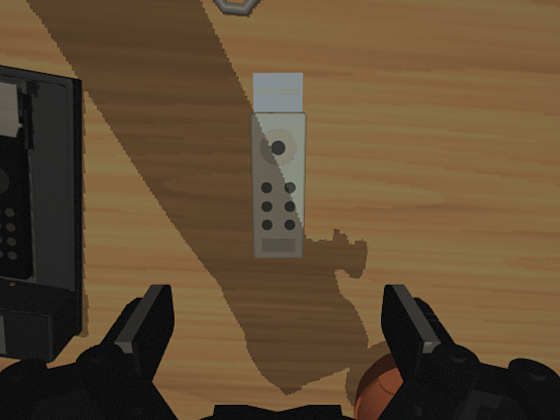

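The remote is centred at about (278,165), its tongue up at (278,90), i.e. towards the robot. Now I'll fit it.

```bash
python3 - <<'E'
import cv2
im=cv2.imread("pics/w3.png")
cv2.imwrite("pics/e1.png",cv2.resize(im[65:265,235:325],None,fx=3,fy=3,interpolation=cv2.INTER_CUBIC))
E
```

```text
(no output)
```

View pics/e1.png

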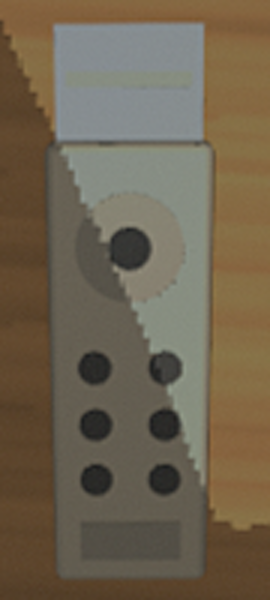

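```bash
python3 - <<'E'
from h import *
import pickle
s,c,cam=pickle.load(open("pics/w3.pkl","rb"))
cr=lambda a,x,y,s:np.array([[x+(u+.5)/s-.5,y+(v+.5)/s-.5] for u,v in a])
px=cr([(54,24),(204,24),(48,146),(212,146),(58,577),(204,577)],235,65,3)
L=[(-80,-20,10),(-80,20,10),(-50,-23,20),(-50,23,20),(80,-23,20),(80,23,20)]
p,r=fit(L,px,[513,303,.07],cam); print(p,r.round(1).tolist())
x,y,a=p
g=np.array([x+8*np.cos(a),y+8*np.sin(a)]);print(g)
plan([g[0],g[1],6],[np.pi,0,a+np.pi])
E
```

```text
[5.12154336e+02 3.03674835e+02 6.60827304e-02] [[-0.0, 0.1], [0.1, -0.1], [-1.6, -0.8], [1.3, -1.0], [-0.9, 2.5], [0.8, 2.3]]
[520.13687486 304.20311233]
n 4 total tool shift [  6.2   1.6 143.3] turn [-0.001 -0.    -0.006]
[0.0016, 0.0004, 0.0358] [-0.0002, -0.0001, -0.0014]
[0.0016, 0.0004, 0.0358] [-0.0002, -0.0001, -0.0014]
[0.0016, 0.0004, 0.0358] [-0.0002, -0.0001, -0.0014]
[0.0016, 0.0004, 0.0358] [-0.0002, -0.0001, -0.0014]
```

```bash
cat >> h.py <<'E'
def fitz(L,px,p0,cam,extra=0):
    L=np.asarray(L,float)
    def f(p):
        return (proj(pose2(p[:3],L)+[0,0,p[3]],cam)-px)
    r=least_squares(lambda p:f(p).ravel(),list(p0)+[0],loss='soft_l1'); return r.x,f(r.x)
E
python3 - <<'E'
from h import *
import pickle
s,c,cam=pickle.load(open("pics/w3.pkl","rb"))
cr=lambda a,x,y,s:np.array([[x+(u+.5)/s-.5,y+(v+.5)/s-.5] for u,v in a])
px=cr([(54,24),(204,24),(48,146),(212,146),(58,577),(204,577)],235,65,3)
L=[(-80,-20,10),(-80,20,10),(-50,-23,20),(-50,23,20),(80,-23,20),(80,23,20)]
p,r=fitz(L,px,[513,303,.07],cam); print(p,r.round(1).tolist())
s,c,cam=pickle.load(open("pics/w2.pkl","rb"))
px=np.r_[cr([(163,28),(284,44),(275,141),(156,125),(486,77),(607,94),(589,190),(472,172),(750,80),(703,247),(17,146)],170,0,2.5),cr([(18,148),(600,228)],170,200,2.8)]
K=[(105,69,63),(105,31,63),(77,31,63),(77,69,63)]
L=K+[(a,b-100,c) for a,b,c in K]+[(117,-115,55),(65,-115,55),(65,115,55),(-130,115,10),(-130,-115,10)]
p,r=fitz(L,px,[565,9,-.1],cam); print(p,r.round(1).tolist())
E
```

```text
[ 5.12589175e+02  3.03729632e+02  6.60471911e-02 -5.76026846e+00] [[0.5, 0.9], [-0.3, 0.7], [-1.1, -0.7], [0.8, -1.0], [-0.4, 0.1], [0.4, -0.0]]
[ 5.63415516e+02  8.24148901e+00 -1.06262077e-01 -4.21377139e+00] [[0.1, -0.6], [1.1, 0.5], [-0.5, 1.1], [-0.7, 0.3], [0.3, -0.4], [0.6, 0.2], [-1.4, 0.2], [-1.8, 0.3], [1.9, -0.9], [1.0, 1.1], [-1.2, 0.2], [2.6, -2.9], [-0.7, -3.2]]
```

jog_arm --motion '[{"dx": 0.002, "dy": 0.0005, "dz": 0.036, "rx": 0, "ry": 0, "rz": -0.006, "hand": 1}, {"dx": 0.002, "dy": 0.0005, "dz": 0.036, "rx": 0, "ry": 0, "rz": 0, "hand": 1}, {"dx": 0.002, "dy": 0.0005, "dz": 0.036, "rx": 0, "ry": 0, "rz": 0, "hand": 1}, {"dx": 0, "dy": 0, "dz": 0.016, "rx": 0, "ry": 0, "rz": 0, "hand": 1}, {"dx": 0, "dy": 0, "dz": 0, "rx": 0, "ry": 0, "rz": 0, "hand": 1}]'

```text
time: 5.05
position: [519.6, 301.7, 22.4]
tcp_rot: [-3.139, -0.004, -3.078]
contact_force: [-0.9, 1.0, 0.4]
gripper_width: 85.7
```

```bash
python3 - <<'E'
from h import *
wshot("w4")
E
```

```text
5.05 [519.6 301.7  22.4] [-3.1392 -0.0041 -3.078 ] [-0.86  1.05  0.35] 85.70414331627703
```

View pics/w4.png

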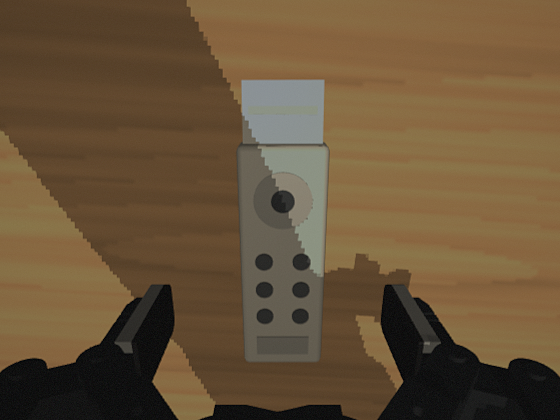

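```bash
python3 - <<'E'
from h import *
import pickle
s,c,cam=pickle.load(open("pics/w4.pkl","rb"))
px=np.array([(241.5,80),(323.5,80),(238.5,145),(328,145),(245,361),(320,361)])
L=[(-80,-20,10),(-80,20,10),(-50,-23,20),(-50,23,20),(80,-23,20),(80,23,20)]
p,r=fitz(L,px,[513,303,.07],cam); print(p,r.round(1).tolist())
from bench import manip
s=manip.read_state();print(s["position"],s["tcp_rot"],s["time"],s["qd"].round(4))
E
```

```text
[ 5.12434583e+02  3.03946242e+02  6.73500771e-02 -3.51050591e+00] [[0.2, 0.4], [-0.1, 0.1], [-2.7, 0.1], [1.6, -0.2], [-0.6, -0.2], [0.5, -0.2]]
[520.80001807 302.69601044  25.33922887] [-3.14079852e+00 -9.94156827e-04 -3.07776044e+00] 5.1 [ 0.0071 -0.0233  0.0712  0.0209  0.0011  0.0027]
```

jog_arm --motion '[{"dx": 0, "dy": 0.0015, "dz": 0.01, "rx": 0, "ry": 0, "rz": 0, "hand": 1}, {"dx": 0, "dy": 0, "dz": 0.008, "rx": 0, "ry": 0, "rz": 0, "hand": 1}, {"dx": 0, "dy": 0, "dz": 0, "rx": 0, "ry": 0, "rz": 0, "hand": 1}, {"dx": 0, "dy": 0, "dz": 0, "rx": 0, "ry": 0, "rz": 0, "hand": 1}]'

```text
time: 5.43
position: [521.4, 306.5, 8.3]
tcp_rot: [3.141, 0.001, -3.076]
contact_force: [-0.6, 0.5, -0.1]
gripper_width: 85.5
```

jog_arm --motion '[{"dx": 0, "dy": -0.001, "dz": 0.004, "rx": 0, "ry": 0, "rz": 0, "hand": 1}, {"dx": 0, "dy": 0, "dz": 0, "rx": 0, "ry": 0, "rz": 0, "hand": 1}, {"dx": 0, "dy": 0, "dz": 0, "rx": 0, "ry": 0, "rz": 0, "hand": 1}]'

```text
time: 5.68
position: [521.3, 305.6, 3.9]
tcp_rot: [3.141, 0.001, -3.075]
contact_force: [0.5, -0.5, -0.8]
gripper_width: 85.6
```

jog_arm --motion '[{"dx": 0, "dy": -0.001, "dz": 0, "rx": 0, "ry": 0, "rz": 0, "hand": 0}, {"dx": 0, "dy": 0, "dz": 0, "rx": 0, "ry": 0, "rz": 0, "hand": 0}, {"dx": 0, "dy": 0, "dz": 0, "rx": 0, "ry": 0, "rz": 0, "hand": 0}, {"dx": 0, "dy": 0, "dz": 0, "rx": 0, "ry": 0, "rz": 0, "hand": 0}, {"dx": 0, "dy": 0, "dz": 0, "rx": 0, "ry": 0, "rz": 0, "hand": 0}]'

```text
time: 6.1
position: [521.4, 304.6, 3.9]
tcp_rot: [3.141, 0.001, -3.075]
contact_force: [-1.1, 0.1, 0.9]
gripper_width: 25.7
```

jog_arm --motion '[{"dx": 0, "dy": 0, "dz": 0, "rx": 0, "ry": 0, "rz": 0, "hand": 0}, {"dx": 0, "dy": 0, "dz": 0, "rx": 0, "ry": 0, "rz": 0, "hand": 0}]'

```text
time: 6.27
position: [521.3, 304.6, 3.8]
tcp_rot: [3.141, 0.001, -3.075]
contact_force: [0.5, 0.5, 0.0]
gripper_width: 0.2
```

```bash
python3 - <<'E'
from h import *
wshot("w5")
from bench import capture
cv2.imwrite("pics/scene5.png",capture("scene")["pixels"][:,:,::-1])
E
```

```text
6.2667 [521.3 304.6   3.8] [ 3.1411e+00  9.0000e-04 -3.0753e+00] [0.47 0.48 0.04] 0.199017330648064
```

View pics/w5.png

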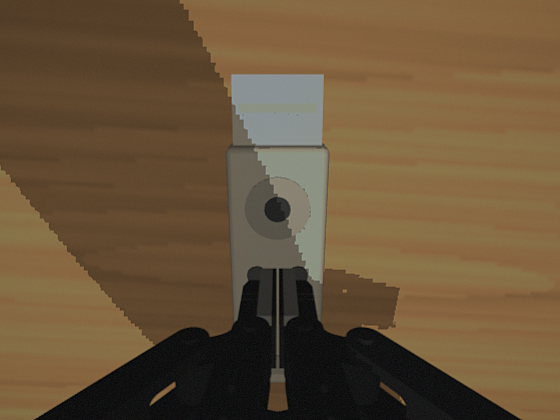

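View pics/scene5.png

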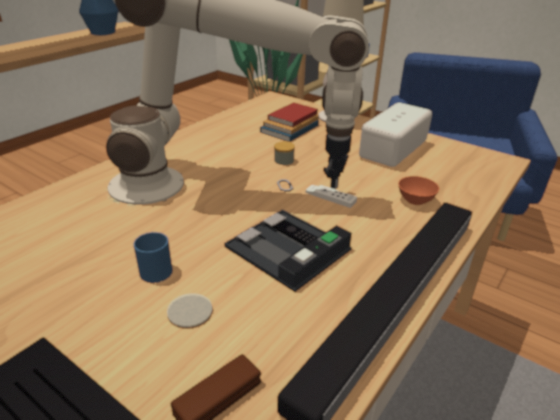

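```bash
python3 - <<'E'
from h import *
import pickle
s,c,cam=pickle.load(open("pics/w5.pkl","rb"))
T=np.linalg.inv(c["tool_from_camera"])
rv=R.from_matrix(T[:3,:3]).as_rotvec()
k=dict(vfov=c["vfov"],cx=c["cx"],cy=c["cy"],rvec=rv,tvec=T[:3,3])
print(proj([(0,0,0),(11,0,0),(-11,0,0),(0,0,-19),(11,0,-19),(11,0,-38)],k).round(0).tolist())
px=np.array([(232,74),(324,74),(228,147),(327,147)])
L=[(-80,-20,10),(-80,20,10),(-50,-23,20),(-50,23,20)]
p,r=fitz(L,px,[513,303,.07],cam); print(p,r.round(1).tolist())
print(s["joint_positions"])
E
```

```text
[[278.0, 256.0], [278.0, 236.0], [278.0, 274.0], [278.0, 273.0], [278.0, 252.0], [278.0, 272.0]]
[ 5.12176870e+02  3.04067678e+02  6.61926660e-02 -3.78187611e+00] [[0.5, 0.4], [-0.5, 0.5], [-2.3, -0.5], [3.2, -0.4]]
[ 5.28722321e-01  2.24756897e-01 -4.50952901e-02  1.29987198e+00
  3.39345710e-05  4.62458814e-01]
```

```bash
python3 - <<'E'
from h import *
SC=dict(vfov=48.65017824508674,cx=274.40744385815816,cy=213.60046874603003,rvec=np.array([2.06419763,0.7020293,-0.360019]),tvec=np.array([-419.07581747,-98.25582493,1510.54568888]))
print(proj([(521,304.6,4),(521,304.6,20),(521,304.6,35),(521,304.6,60)],SC).round(1))
im=cv2.imread("pics/scene5.png")
cv2.imwrite("pics/f1.png",cv2.resize(im[140:220,290:380],None,fx=6,fy=6,interpolation=cv2.INTER_CUBIC))
E
```

```text
[[332.  195.8]
 [332.4 191.5]
 [332.8 187.3]
 [333.5 180.2]]
```

View pics/f1.png

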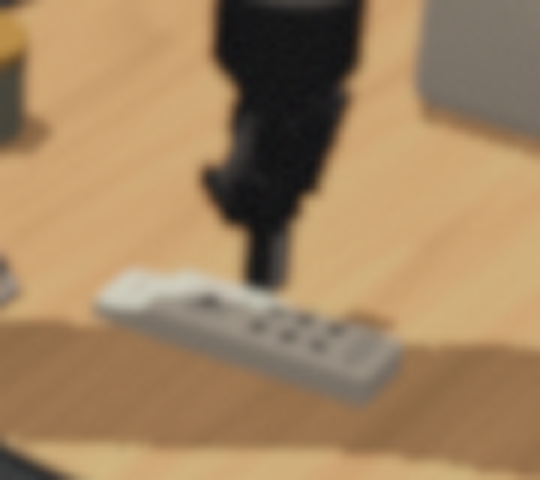

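The scene picture shows the real finger tips about 31 mm above the reported TCP: the tip is at (334,187.5), which matches z≈35, while the state says 3.8. The fingers closed above the remote without touching it. I'll open, go lower and check visually.

jog_arm --motion '[{"dx": 0, "dy": 0, "dz": 0, "rx": 0, "ry": 0, "rz": 0, "hand": 1}, {"dx": 0, "dy": 0, "dz": 0, "rx": 0, "ry": 0, "rz": 0, "hand": 1}, {"dx": 0, "dy": 0, "dz": 0, "rx": 0, "ry": 0, "rz": 0, "hand": 1}, {"dx": 0, "dy": 0, "dz": 0, "rx": 0, "ry": 0, "rz": 0, "hand": 1}, {"dx": 0, "dy": 0, "dz": 0, "rx": 0, "ry": 0, "rz": 0, "hand": 1}]'

```text
time: 6.78
position: [521.4, 304.6, 3.9]
tcp_rot: [3.141, 0.001, -3.075]
contact_force: [-0.1, 0.4, 0.4]
gripper_width: 60.7
```

jog_arm --motion '[{"dx": 0, "dy": 0, "dz": 0, "rx": 0, "ry": 0, "rz": 0, "hand": 1}, {"dx": 0, "dy": 0, "dz": 0, "rx": 0, "ry": 0, "rz": 0, "hand": 1}, {"dx": 0, "dy": 0, "dz": 0.01, "rx": 0, "ry": 0, "rz": 0, "hand": 1}, {"dx": 0, "dy": 0, "dz": 0.01, "rx": 0, "ry": 0, "rz": 0, "hand": 1}, {"dx": 0, "dy": 0, "dz": 0, "rx": 0, "ry": 0, "rz": 0, "hand": 1}]'

```text
time: 7.2
position: [520.0, 303.8, -19.2]
tcp_rot: [-3.14, -0.002, -3.075]
contact_force: [-1.0, -0.1, -0.1]
gripper_width: 85.7
```

```bash
python3 - <<'E'
from h import *
wshot("w6")
from bench import capture
im=capture("scene")["pixels"][:,:,::-1]
cv2.imwrite("pics/f2.png",cv2.resize(im[140:220,290:380],None,fx=6,fy=6,interpolation=cv2.INTER_CUBIC))
E
```

```text
7.2 [520.  303.8 -19.2] [-3.1405e+00 -2.3000e-03 -3.0753e+00] [-1.01 -0.09 -0.06] 85.69353629287087
```

View pics/f2.png

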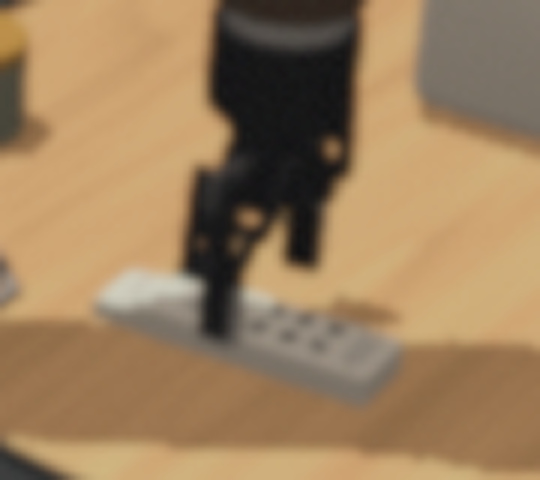

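View pics/w6.png

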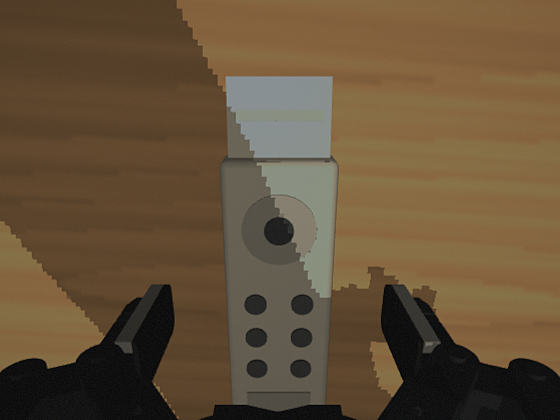

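```bash
python3 - <<'E'
from h import *
SC=dict(vfov=48.65017824508674,cx=274.40744385815816,cy=213.60046874603003,rvec=np.array([2.06419763,0.7020293,-0.360019]),tvec=np.array([-419.07581747,-98.25582493,1510.54568888]))
for y in(304-47,304+47): print(proj([(521+dx,y,z) for dx in (-10,0) for z in (0,20,30,40)],SC).round(1).tolist())
E
```

```text
[[321.0, 202.3], [321.5, 196.7], [321.7, 193.9], [321.9, 191.1], [323.8, 203.3], [324.3, 197.8], [324.5, 195.0], [324.7, 192.1]]
[[336.8, 190.0], [337.3, 184.6], [337.6, 181.8], [337.9, 179.1], [339.5, 191.0], [340.1, 185.6], [340.3, 182.8], [340.6, 180.1]]
```

jog_arm --motion '[{"dx": 0, "dy": 0, "dz": 0.007, "rx": 0, "ry": 0, "rz": 0, "hand": 1}, {"dx": 0, "dy": 0, "dz": 0.006, "rx": 0, "ry": 0, "rz": 0, "hand": 1}, {"dx": 0, "dy": 0, "dz": 0, "rx": 0, "ry": 0, "rz": 0, "hand": 1}, {"dx": 0, "dy": 0, "dz": 0, "rx": 0, "ry": 0, "rz": 0, "hand": 1}]'

```text
time: 7.63
position: [521.0, 304.4, -29.7]
tcp_rot: [3.141, 0.0, -3.075]
contact_force: [0.8, -0.1, 0.4]
gripper_width: 85.8
```

jog_arm --motion '[{"dx": 0, "dy": 0, "dz": 0, "rx": 0, "ry": 0, "rz": 0, "hand": 0.4}, {"dx": 0, "dy": 0, "dz": 0, "rx": 0, "ry": 0, "rz": 0, "hand": 0.4}, {"dx": 0, "dy": 0, "dz": 0, "rx": 0, "ry": 0, "rz": 0, "hand": 0.4}, {"dx": 0, "dy": 0, "dz": 0, "rx": 0, "ry": 0, "rz": 0, "hand": 0.4}]'

```text
time: 7.97
position: [521.8, 304.8, -28.4]
tcp_rot: [3.141, 0.002, -3.075]
contact_force: [0.1, 0.7, -1.3]
gripper_width: 44.6
```

jog_arm --motion '[{"dx": 0, "dy": 0, "dz": 0, "rx": 0, "ry": 0, "rz": 0, "hand": 0}, {"dx": 0, "dy": 0, "dz": 0, "rx": 0, "ry": 0, "rz": 0, "hand": 0}]'

```text
time: 8.13
position: [521.7, 304.8, -28.5]
tcp_rot: [3.141, 0.002, -3.075]
contact_force: [-1.1, -0.5, 5.2]
gripper_width: 44.1
```

jog_arm --motion '[{"dx": 0, "dy": 0, "dz": -0.01, "rx": 0, "ry": 0, "rz": 0, "hand": 0}, {"dx": 0, "dy": 0, "dz": -0.025, "rx": 0, "ry": 0, "rz": 0, "hand": 0}, {"dx": 0, "dy": 0, "dz": -0.04, "rx": 0, "ry": 0, "rz": 0, "hand": 0}, {"dx": 0, "dy": 0, "dz": -0.04, "rx": 0, "ry": 0, "rz": 0, "hand": 0}, {"dx": 0, "dy": 0, "dz": -0.03, "rx": 0, "ry": 0, "rz": 0, "hand": 0}]'

```text
time: 8.55
position: [521.2, 304.5, 119.4]
tcp_rot: [3.14, 0.002, -3.075]
contact_force: [0.4, -0.1, -0.2]
gripper_width: 44.2
```

jog_arm --motion '[{"dx": 0, "dy": 0, "dz": 0, "rx": 0, "ry": 0, "rz": 0, "hand": 0}, {"dx": 0, "dy": 0, "dz": 0, "rx": 0, "ry": 0, "rz": 0, "hand": 0}, {"dx": 0, "dy": 0, "dz": 0, "rx": 0, "ry": 0, "rz": 0, "hand": 0}]'

```text
time: 8.8
position: [520.9, 304.3, 115.0]
tcp_rot: [-3.142, -0.0, -3.075]
contact_force: [-0.0, -1.1, -2.5]
gripper_width: 44.7
```

```bash
python3 - <<'E'
from h import *
wshot("w7")
from bench import capture
cv2.imwrite("pics/scene7.png",capture("scene")["pixels"][:,:,::-1])
E
```

```text
8.8 [520.9 304.3 115. ] [-3.1416e+00 -1.0000e-04 -3.0754e+00] [-0.05 -1.09 -2.49] 44.71881009742482
```

View pics/w7.png

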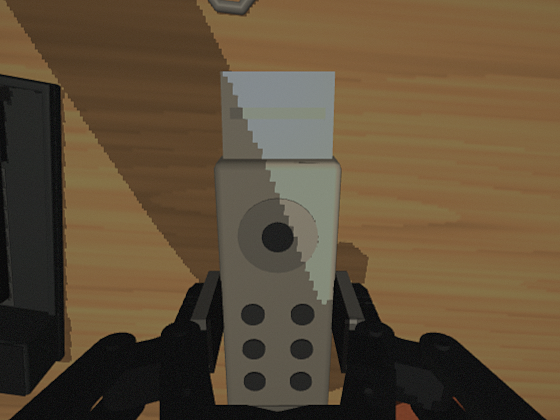

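View pics/scene7.png

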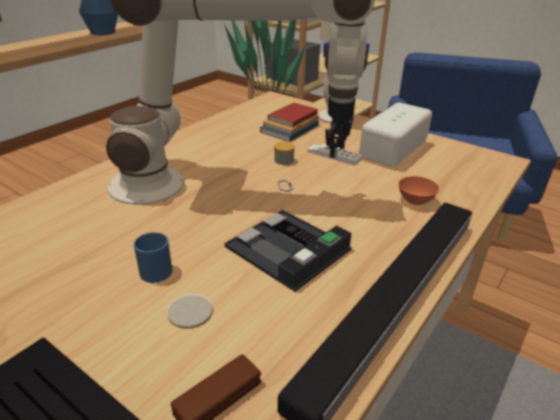

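```bash
python3 - <<'E'
from h import *
import pickle
s,c,cam=pickle.load(open("pics/w7.pkl","rb"))
T=np.linalg.inv(c["tool_from_camera"])
k=dict(vfov=c["vfov"],cx=c["cx"],cy=c["cy"],rvec=R.from_matrix(T[:3,:3]).as_rotvec(),tvec=T[:3,3])
L=np.array([(-80,-20,10),(-80,20,10),(-50,-23,20),(-50,23,20)],float)
px=np.array([(221,72),(335,72),(217,161),(340,161)],float)
def pts(p,L=L):
    # tool coords: flip about y
    q=R.from_euler('y',p[3]).apply(L*[-1,1,-1]); return q+p[:3]
for fixed in (True,False):
    f=lambda p:(proj(pts(np.r_[p[:3],0 if fixed else p[3]]),k)-px).ravel()
    r=least_squares(f,[9,0,-28,0]);print(r.x.round(3),r.fun.round(1))
print(proj(pts([9.2,0,-28.5,0]),k).round(0).tolist())
E
```

```text
[  9.098   0.157 -23.179   0.   ] [ 1.8  0.6 -1.3  0.6 -2.4 -0.6  1.9 -0.6]
[14.818  0.156 -5.529  0.268] [ 0.5 -0.3  0.1 -0.3  0.   0.3 -0.6  0.4]
[[220.0, 72.0], [336.0, 72.0], [212.0, 163.0], [344.0, 163.0]]
```

```bash
cat >> h.py <<'E'
TRAY=np.array([564.,8.6,-.106]); OFF=np.array([9.2,0.1,-28.5])
def toolpose(nose_tray,th,tray=TRAY,off=OFF,dyaw=0):
    nose=pose2(tray,[nose_tray])[0]
    Rr=R.from_euler('z',tray[2]+dyaw)*R.from_euler('y',-th); Rt=Rr*R.from_euler('y',np.pi)
    org=nose+Rr.apply([80,0,0])
    return org-Rt.apply(off), Rt.as_euler('xyz')
def nosepose(s,tray=TRAY,off=OFF):
    Rt=R.from_euler('xyz',s["tcp_rot"]);Rr=Rt*R.from_euler('y',-np.pi)
    org=s["position"]+Rt.apply(off);nose=org-Rr.apply([80,0,0]);tail=org+Rr.apply([80,0,0])
    def tr(p):
        q=R.from_euler('z',-tray[2]).apply(p-[tray[0],tray[1],0]);return q
    e=(R.from_euler('z',-tray[2])*Rr).as_euler('xyz')
    return tr(nose).round(1),tr(tail).round(1),e.round(4)
E
python3 - <<'E'
from h import *
from bench import manip
s=manip.read_state(); print(nosepose(s))
p,e=toolpose([-62,-50,90],.4); print(p,e); plan(p,e)
E
```

```text
(array([-162.5,  274. ,  142.6]), array([ -4.8, 301.4, 142.3]), array([-0.0009,  0.0018,  0.1722]))
[589.780965   -44.52584924  98.4858778 ] [3.14159265 0.4        3.03559265]
n 9 total tool shift [ -46.2 -352.4   15.7] turn [ 0.033 -0.401  0.17 ]
[-0.0051, -0.0392, 0.0017] [0.0037, -0.0445, 0.0189]
[-0.0058, -0.039, 0.0021] [0.0037, -0.0445, 0.0189]
[-0.0064, -0.0389, 0.0025] [0.0037, -0.0445, 0.0189]
[-0.007, -0.0388, 0.003] [0.0037, -0.0445, 0.0189]
[-0.0076, -0.0386, 0.0035] [0.0037, -0.0445, 0.0189]
[-0.0082, -0.0385, 0.004] [0.0037, -0.0445, 0.0189]
[-0.0087, -0.0383, 0.0045] [0.0037, -0.0445, 0.0189]
[-0.0092, -0.0381, 0.005] [0.0037, -0.0445, 0.0189]
[-0.0097, -0.0379, 0.0056] [0.0037, -0.0445, 0.0189]
```

jog_arm --motion '[{"dx": -0.005, "dy": -0.039, "dz": 0, "rx": 0.004, "ry": -0.045, "rz": 0.019, "hand": 0}, {"dx": -0.006, "dy": -0.039, "dz": 0, "rx": 0.004, "ry": -0.045, "rz": 0.019, "hand": 0}, {"dx": -0.006, "dy": -0.039, "dz": 0.001, "rx": 0.004, "ry": -0.045, "rz": 0.019, "hand": 0}, {"dx": -0.007, "dy": -0.039, "dz": 0.002, "rx": 0.004, "ry": -0.045, "rz": 0.019, "hand": 0}, {"dx": -0.008, "dy": -0.039, "dz": 0.003, "rx": 0.004, "ry": -0.045, "rz": 0.019, "hand": 0}]'

```text
time: 9.32
position: [558.5, 108.5, 112.4]
tcp_rot: [-3.132, 0.226, 3.113]
contact_force: [0.4, -0.8, -1.4]
gripper_width: 44.6
```

jog_arm --motion '[{"dx": -0.008, "dy": -0.038, "dz": 0.004, "rx": 0.004, "ry": -0.045, "rz": 0.019, "hand": 0}, {"dx": -0.009, "dy": -0.038, "dz": 0.004, "rx": 0.004, "ry": -0.045, "rz": 0.019, "hand": 0}, {"dx": -0.009, "dy": -0.038, "dz": 0.005, "rx": 0.004, "ry": -0.045, "rz": 0.019, "hand": 0}, {"dx": -0.01, "dy": -0.038, "dz": 0.005, "rx": 0.004, "ry": -0.045, "rz": 0.019, "hand": 0}, {"dx": 0, "dy": 0, "dz": 0, "rx": 0, "ry": 0, "rz": 0, "hand": 0}]'

```text
time: 9.73
position: [588.2, -49.3, 105.7]
tcp_rot: [-3.14, 0.406, 3.029]
contact_force: [-0.2, 0.2, -2.2]
gripper_width: 44.7
```

```bash
python3 - <<'E'
from h import *
s,c,cam=wshot("w8"); print(nosepose(s))
p,e=toolpose([-62,-50,60],.4); plan(p,e)
E
```

```text
9.7333 [588.2 -49.3 105.7] [-3.1396  0.4062  3.0286] [-0.16  0.16 -2.22] 44.710666705873265
(array([-63. , -54.2,  96.7]), array([ 83.9, -55.3, 159.9]), array([-0.002 , -0.4062, -0.007 ]))
n 1 total tool shift [13.5  2.7 35.1] turn [-0.003  0.004 -0.006]
[0.0135, 0.0027, 0.0351] [-0.003, 0.0044, -0.0056]
```

View pics/w8.png

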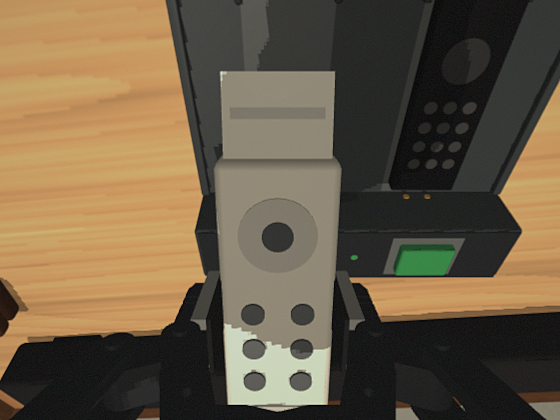

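The remote is held with the tongue at (278,115). Behind it are the rail (rows 195 to 277) and the green key at (425,260), which I'll use to check tray alignment in this view.

```bash
python3 - <<'E'
import cv2
im=cv2.imread("pics/w8.png")
cv2.imwrite("pics/g1.png",cv2.resize(im[180:290,330:530],None,fx=4,fy=4,interpolation=cv2.INTER_CUBIC))
cv2.imwrite("pics/g2.png",cv2.resize(im[180:290,170:240],None,fx=5,fy=5,interpolation=cv2.INTER_CUBIC))
E
```

```text
(no output)
```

View pics/g1.png

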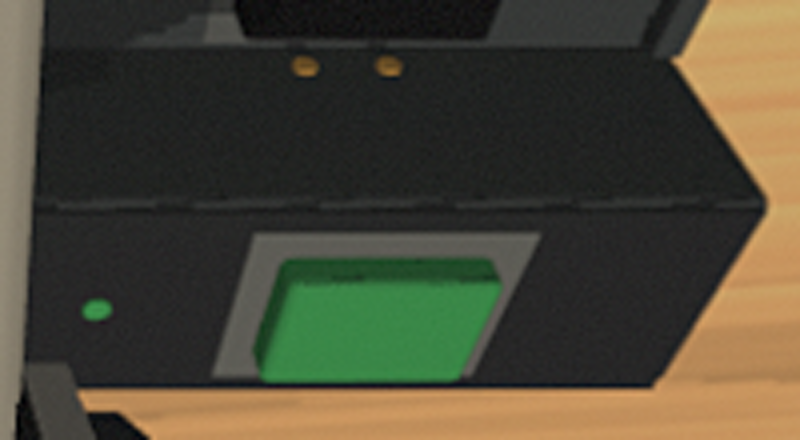

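View pics/g2.png

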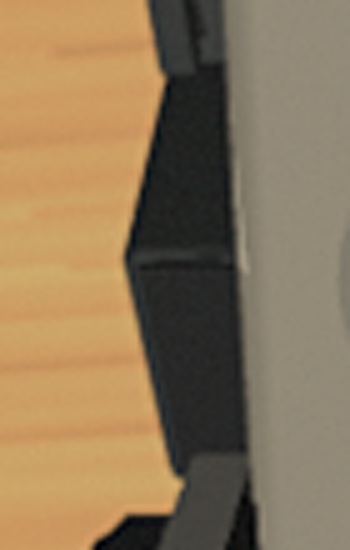

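```bash
python3 - <<'E'
from h import *
import pickle
s,c,cam=pickle.load(open("pics/w8.pkl","rb"))
cr=lambda a,x,y,s:np.array([[x+(u+.5)/s-.5,y+(v+.5)/s-.5] for u,v in a])
px=np.r_[cr([(288,283),(500,283),(462,382),(258,380),(766,205),(655,385)],330,180,4),cr([(126,258),(178,475)],170,180,5)]
L=[(77,31,63),(77,69,63),(105,69,63),(105,31,63),(65,115,55),(117,115,55),(65,-115,55),(117,-115,55)]
p,r=fit(L,px,TRAY,cam);print(p,r.round(1).tolist())
p,r=fitz(L,px,TRAY,cam);print(p,r.round(1).tolist())
E
```

```text
[ 5.61870808e+02  8.68183485e+00 -1.09657431e-01] [[0.2, 0.3], [2.1, 0.2], [-0.6, 0.6], [-0.8, 1.1], [4.3, -0.8], [2.0, 1.0], [-4.3, -0.7], [-3.9, 2.6]]
[ 5.66597390e+02  1.01494049e+01 -1.10579057e-01 -4.30726341e+00] [[-0.1, -0.0], [0.5, -0.0], [-1.9, -0.3], [-0.9, 0.3], [1.1, -0.5], [-0.3, 0.3], [0.5, -0.6], [0.1, 1.6]]
```

```bash
sed -i 's/^TRAY=.*; OFF/TRAY=np.array([564.3,9.2,-.107]); OFF/' h.py; python3 - <<'E'
from h import *
from bench import manip
s=manip.read_state(); print(s["time"],s["position"],nosepose(s))
p,e=toolpose([-64,-50,28],.4); plan(p,e,n=3)
E
```

```text
9.7833 [588.09408414 -46.99251426 106.06851459] (array([-63.6, -52.7,  97.2]), array([ 83.5, -53.5, 160.1]), array([-0.0006, -0.4044, -0.0051]))
n 3 total tool shift [27.8  3.3 63.8] turn [-0.003  0.004 -0.005]
[0.0093, 0.0011, 0.0213] [-0.0009, 0.0015, -0.0016]
[0.0092, 0.0011, 0.0213] [-0.0009, 0.0015, -0.0016]
[0.0092, 0.0011, 0.0213] [-0.0009, 0.0015, -0.0016]
```

jog_arm --motion '[{"dx": 0.009, "dy": 0.001, "dz": 0.021, "rx": 0, "ry": 0.002, "rz": -0.002, "hand": 0}, {"dx": 0.009, "dy": 0.001, "dz": 0.021, "rx": -0.001, "ry": 0.001, "rz": -0.001, "hand": 0}, {"dx": 0.009, "dy": 0.001, "dz": 0.021, "rx": -0.001, "ry": 0.001, "rz": -0.001, "hand": 0}, {"dx": 0, "dy": 0, "dz": 0, "rx": 0, "ry": 0, "rz": 0, "hand": 0}, {"dx": 0, "dy": 0, "dz": 0, "rx": 0, "ry": 0, "rz": 0, "hand": 0}]'

```text
time: 10.2
position: [588.8, -39.9, 37.9]
tcp_rot: [3.141, 0.399, 3.04]
contact_force: [-0.5, -0.4, -0.8]
gripper_width: 44.3
```

```bash
cat >> h.py <<'E'
def look(name,box_top=(215,120,355,270),box_sc=(215,180,360,290)):
    from bench import capture
    for n,b in(("top",box_top),("scene",box_sc)):
        im=capture(n)["pixels"][:,:,::-1]
        x0,y0,x1,y1=b;k=560/max(x1-x0,y1-y0)
        cv2.imwrite(f"pics/{name}_{n}.png",cv2.resize(np.ascontiguousarray(im[y0:y1,x0:x1]),None,fx=k,fy=k,interpolation=cv2.INTER_CUBIC))
E
python3 - <<'E'
from h import *
from bench import manip
s=manip.read_state(); print(s["time"],s["position"],s["contact_force"],nosepose(s))
look("k1")
p,e=toolpose([-70,-50,20],.4); plan(p,e,n=3)
E
```

```text
10.2 [588.82368427 -39.86626189  37.86953683] [-0.50309011 -0.43985234 -0.82357789] (array([-63.6, -46.6,  29.5]), array([ 83.8, -45.8,  91.6]), array([ 2.000e-04, -3.986e-01,  5.200e-03]))
n 3 total tool shift [12.8 -3.7  8.3] turn [0.002 0.004 0.004]
[0.0043, -0.0012, 0.0028] [0.0007, 0.0013, 0.0015]
[0.0042, -0.0012, 0.0028] [0.0007, 0.0013, 0.0015]
[0.0042, -0.0012, 0.0028] [0.0007, 0.0013, 0.0015]
```

View pics/k1_scene.png

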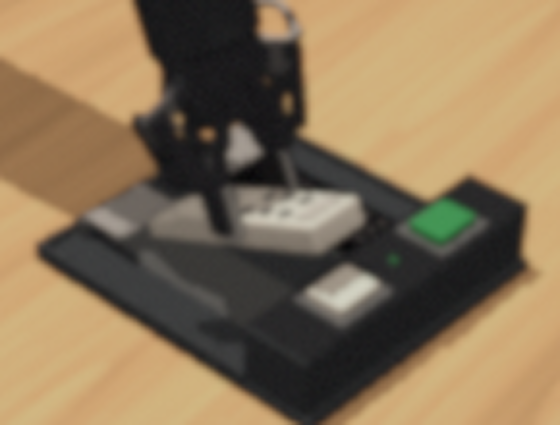

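View pics/k1_top.png

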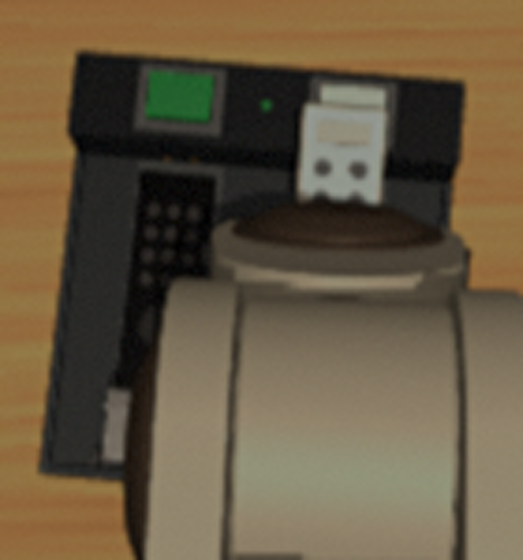

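jog_arm --motion '[{"dx": 0, "dy": 0, "dz": 0, "rx": 0, "ry": 0, "rz": 0, "hand": 0}, {"dx": 0, "dy": 0, "dz": 0, "rx": 0, "ry": 0, "rz": 0, "hand": 0}]'

```text
time: 10.47
position: [591.1, -40.7, 41.6]
tcp_rot: [3.141, 0.405, 3.039]
contact_force: [-0.5, 0.2, -1.3]
gripper_width: 44.4
```

```bash
python3 - <<'E'
from h import *
s,c,cam=wshot("w9"); print(nosepose(s))
look("k2")
# predicted tail corners in top crop
_,_,_=0,0,0
Rt=R.from_euler('xyz',s["tcp_rot"]);Rr=Rt*R.from_euler('y',-np.pi);org=s["position"]+Rt.apply(OFF)
q=proj(org+Rr.apply([(80,23,20),(80,-23,20),(80,23,0),(80,-23,0)]),TOP); print(((q-[215,120])*560/150).round(0).tolist())
q=proj(pose2(TRAY,[(105,-31,63),(105,-69,63),(77,-31,63),(77,-69,63)]),TOP); print(((q-[215,120])*560/150).round(0).tolist())
p,e=toolpose([-70,-50,20],.4); plan(p,e,n=3)
E
```

```text
10.4667 [591.1 -40.7  41.6] [3.1413 0.4051 3.0389] [-0.51  0.22 -1.31] 44.418279207469006
(array([-61.2, -47. ,  32.7]), array([ 85.8, -46.4,  95.7]), array([ 3.000e-04, -4.051e-01,  4.400e-03]))
[[303.0, 99.0], [388.0, 105.0], [304.0, 96.0], [387.0, 102.0]]
[[320.0, 83.0], [385.0, 88.0], [316.0, 130.0], [382.0, 135.0]]
n 3 total tool shift [12.4 -3.2  8. ] turn [0.002 0.004 0.004]
[0.0041, -0.0011, 0.0027] [0.0006, 0.0013, 0.0013]
[0.0041, -0.0011, 0.0027] [0.0006, 0.0013, 0.0013]
[0.0041, -0.0011, 0.0027] [0.0006, 0.0013, 0.0013]
```

View pics/w9.png

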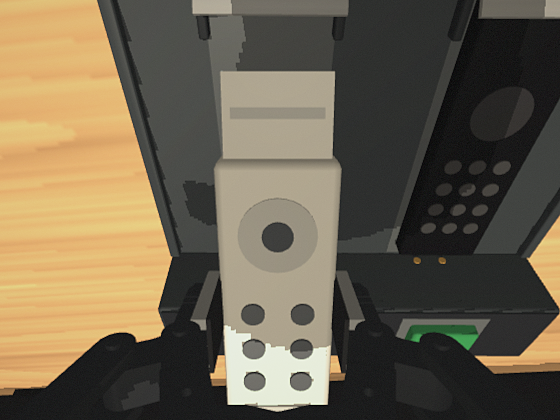

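View pics/k2_top.png

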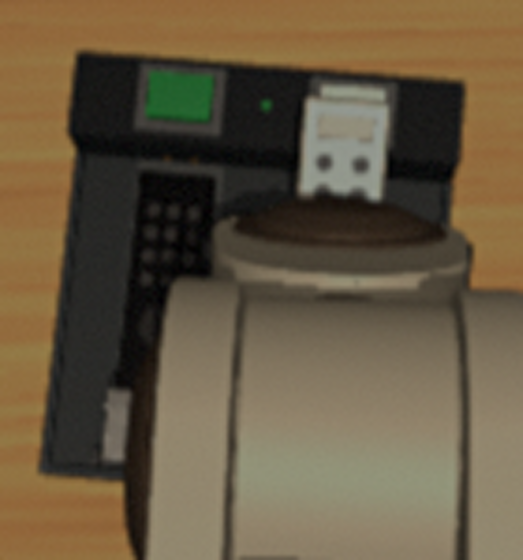

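The wrist view now shows the free bay's clip bar flare from (193,13) to (348,13), centred at 270.5, while the tongue is centred at 278. So the remote sits about 2.6 mm too far to +y, which agrees with the computed 3 mm.

jog_arm --motion '[{"dx": 0.006, "dy": -0.0015, "dz": 0.004, "rx": 0.002, "ry": 0.002, "rz": 0.002, "hand": 0}, {"dx": 0.006, "dy": -0.0015, "dz": 0.004, "rx": 0, "ry": 0.002, "rz": 0.002, "hand": 0}, {"dx": 0, "dy": 0, "dz": 0, "rx": 0, "ry": 0, "rz": 0, "hand": 0}, {"dx": 0, "dy": 0, "dz": 0, "rx": 0, "ry": 0, "rz": 0, "hand": 0}, {"dx": 0, "dy": 0, "dz": 0, "rx": 0, "ry": 0, "rz": 0, "hand": 0}]'

```text
time: 11.03
position: [582.0, -43.0, 27.7]
tcp_rot: [-3.142, 0.399, 3.034]
contact_force: [0.1, -0.4, -1.0]
gripper_width: 44.6
```

```bash
python3 - <<'E'
from h import *
s,c,cam=wshot("w10"); print(nosepose(s))
p,e=toolpose([-73,-50,14],.4); plan(p,e,n=2)
E
```

```text
11.0333 [582.  -43.   27.7] [-3.1415  0.3989  3.0342] [ 0.13 -0.37 -1.  ] 44.6358359633448
(array([-70.1, -49.9,  19.4]), array([ 77.3, -50. ,  81.5]), array([-1.000e-04, -3.989e-01, -4.000e-04]))
n 2 total tool shift [ 5.  -0.1  3.9] turn [-0.    -0.001 -0.   ]
[0.0025, -0.0, 0.0019] [-0.0001, -0.0004, -0.0001]
[0.0025, -0.0, 0.0019] [-0.0001, -0.0004, -0.0001]
```

View pics/w10.png

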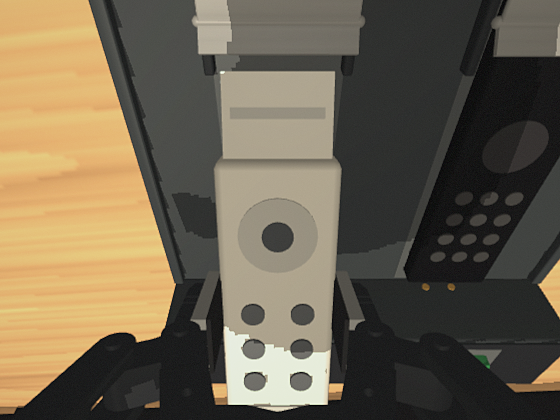

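Now aligned: bar flare from 196 to 360 at row 53, centre 278, and tongue centre 278. Next I'll check depth by projecting the predicted bar edge.

```bash
python3 - <<'E'
from h import *
import pickle
s,c,cam=pickle.load(open("pics/w10.pkl","rb"))
print(proj(pose2(TRAY,[(-79,-77,25.8),(-79,-23,25.8),(-88,-77,20.6),(-88,-23,20.6),(-88,-77,21.6),(-88,-23,21.6),(-66,-75,17),(-66,-25,17)]),cam).round(0).tolist())
Rt=R.from_euler('xyz',s["tcp_rot"]);Rr=Rt*R.from_euler('y',-np.pi);org=s["position"]+Rt.apply(OFF)
print(proj(org+Rr.apply([(-80,-20,10),(-80,20,10),(-80,0,0)]),cam).round(0).tolist())
im=cv2.imread("pics/w10.png");cv2.imwrite("pics/g3.png",cv2.resize(im[0:90,170:390],None,fx=3.5,fy=3.5,interpolation=cv2.INTER_CUBIC))
E
```

```text
[[200.0, 55.0], [357.0, 55.0], [198.0, 22.0], [358.0, 22.0], [198.0, 23.0], [358.0, 23.0], [213.0, 82.0], [343.0, 82.0]]
[[221.0, 73.0], [336.0, 73.0], [278.0, 73.0]]
```

View pics/g3.png

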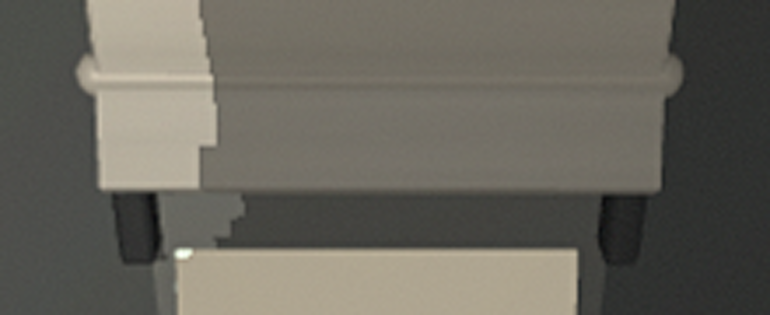

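jog_arm --motion '[{"dx": 0.003, "dy": 0, "dz": 0.003, "rx": 0, "ry": 0, "rz": 0, "hand": 0}, {"dx": 0.0025, "dy": 0, "dz": 0.002, "rx": 0, "ry": 0, "rz": 0, "hand": 0}, {"dx": 0, "dy": 0, "dz": 0, "rx": 0, "ry": 0, "rz": 0, "hand": 0}, {"dx": 0, "dy": 0, "dz": 0, "rx": 0, "ry": 0, "rz": 0, "hand": 0}, {"dx": 0, "dy": 0, "dz": 0, "rx": 0, "ry": 0, "rz": 0, "hand": 0}]'

```text
time: 11.5
position: [579.0, -42.6, 21.1]
tcp_rot: [-3.141, 0.399, 3.034]
contact_force: [-0.5, 0.8, -1.2]
gripper_width: 44.3
```

```bash
cat >> h.py <<'E'
def st(tgt=None,th=.4,n=2):
    from bench import manip
    s=manip.read_state(); print(round(s["time"],2),"F",s["contact_force"].round(1),"M",s["wrist_torque"].round(2),"w",round(s["gripper_width"],1),*nosepose(s))
    if tgt is not None:
        p,e=toolpose(tgt,th); plan(p,e,n=n,s=s)
E
python3 -c "
from h import *
st([-76,-50,11.5])"
```

```text
11.5 F [-0.5  0.8 -1.2] M [0.06 0.49 0.01] w 44.3 [-73.1 -49.8  12.7] [ 74.3 -49.9  74.9] [-1.000e-04 -3.991e-01 -2.000e-04]
n 2 total tool shift [ 3.1 -0.1 -0.1] turn [-0.    -0.001 -0.   ]
[0.0016, -0.0001, -0.0] [-0.0001, -0.0005, -0.0001]
[0.0016, -0.0001, -0.0] [-0.0001, -0.0005, -0.0001]
```

jog_arm --motion '[{"dx": 0.0026, "dy": 0, "dz": -0.0002, "rx": 0, "ry": 0, "rz": 0, "hand": 0}, {"dx": 0.0026, "dy": 0, "dz": -0.0003, "rx": 0, "ry": 0, "rz": 0, "hand": 0}, {"dx": 0, "dy": 0, "dz": 0, "rx": 0, "ry": 0, "rz": 0, "hand": 0}, {"dx": 0, "dy": 0, "dz": 0, "rx": 0, "ry": 0, "rz": 0, "hand": 0}]'

```text
time: 11.83
position: [573.8, -42.1, 19.5]
tcp_rot: [-3.141, 0.399, 3.034]
contact_force: [-0.3, -0.2, -1.5]
gripper_width: 44.3
```

```bash
python3 -c "
from h import *
st([-84,-50,10.8])
wshot('w11')"
```

```text
11.83 F [-0.3 -0.2 -1.5] M [0.1  0.47 0.  ] w 44.3 [-78.3 -49.9  11.1] [ 69.1 -49.9  73.3] [-1.00e-04 -3.99e-01 -2.00e-04]
n 2 total tool shift [ 5.4 -0.1 -2. ] turn [-0.    -0.001 -0.   ]
[0.0027, -0.0001, -0.001] [-0.0001, -0.0005, -0.0001]
[0.0027, -0.0001, -0.001] [-0.0001, -0.0005, -0.0001]
11.8333 [573.8 -42.1  19.5] [-3.1415  0.399   3.0343] [-0.33 -0.15 -1.51] 44.34948044339243
```

View pics/w11.png

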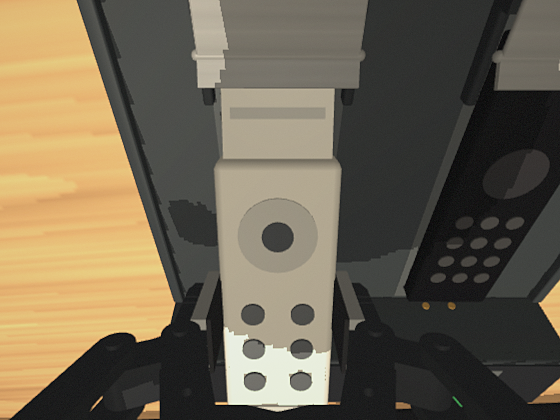

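The tongue tip is now under the bar's flare (row 88) and still centred. I'll push in gently.

jog_arm --motion '[{"dx": 0.0027, "dy": 0, "dz": -0.001, "rx": 0, "ry": 0, "rz": 0, "hand": 0}, {"dx": 0.0027, "dy": 0, "dz": -0.001, "rx": 0, "ry": 0, "rz": 0, "hand": 0}, {"dx": 0, "dy": 0, "dz": 0, "rx": 0, "ry": 0, "rz": 0, "hand": 0}, {"dx": 0, "dy": 0, "dz": 0, "rx": 0, "ry": 0, "rz": 0, "hand": 0}]'

```text
time: 12.22
position: [568.1, -41.5, 19.3]
tcp_rot: [-3.141, 0.399, 3.034]
contact_force: [0.4, -0.8, -1.9]
gripper_width: 44.2
```

```bash
python3 -c "
from h import *
st([-89,-50,10.8])"
```

```text
12.22 F [ 0.4 -0.8 -1.9] M [0.05 0.52 0.  ] w 44.2 [-84.  -49.9  10.9] [ 63.4 -49.9  73.1] [-1.000e-04 -3.991e-01 -3.000e-04]
n 2 total tool shift [ 4.6 -0.1 -1.9] turn [-0.    -0.001 -0.   ]
[0.0023, -0.0001, -0.0009] [-0.0001, -0.0005, -0.0001]
[0.0023, -0.0001, -0.0009] [-0.0001, -0.0005, -0.0001]
```

jog_arm --motion '[{"dx": 0.0023, "dy": 0, "dz": -0.001, "rx": 0, "ry": 0, "rz": 0, "hand": 0}, {"dx": 0.0023, "dy": 0, "dz": -0.0009, "rx": 0, "ry": 0, "rz": 0, "hand": 0}, {"dx": 0, "dy": 0, "dz": 0, "rx": 0, "ry": 0, "rz": 0, "hand": 0}, {"dx": 0, "dy": 0, "dz": 0, "rx": 0, "ry": 0, "rz": 0, "hand": 0}]'

```text
time: 12.55
position: [563.0, -41.0, 19.1]
tcp_rot: [-3.141, 0.399, 3.034]
contact_force: [0.0, 0.5, -3.1]
gripper_width: 44.3
```

```bash
python3 -c "
from h import *
st([-92.5,-50,10.8])
wshot('w12')"
```

```text
12.55 F [ 0.   0.5 -3.1] M [0.05 0.48 0.01] w 44.3 [-89.2 -49.9  10.7] [ 58.3 -49.9  72.8] [-2.000e-04 -3.986e-01 -2.000e-04]
n 2 total tool shift [ 3.  -0.1 -1.5] turn [-0.    -0.001 -0.   ]
[0.0015, -0.0, -0.0007] [-0.0001, -0.0007, -0.0001]
[0.0015, -0.0, -0.0007] [-0.0001, -0.0007, -0.0001]
12.55 [563.  -41.   19.1] [-3.1414  0.3986  3.0344] [ 0.04  0.55 -3.06] 44.31003737363262
```

View pics/w12.png

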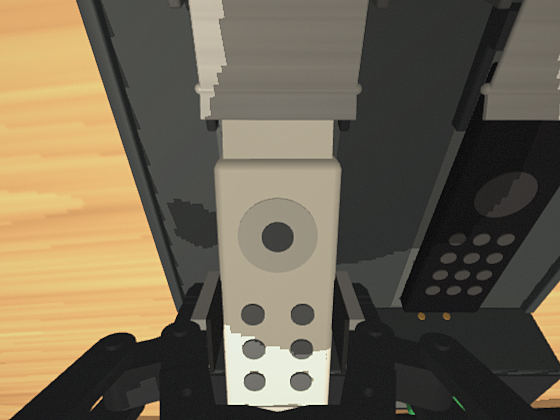

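jog_arm --motion '[{"dx": 0.0018, "dy": 0, "dz": -0.0007, "rx": 0, "ry": 0, "rz": 0, "hand": 0}, {"dx": 0.0018, "dy": 0, "dz": -0.0007, "rx": 0, "ry": 0, "rz": 0, "hand": 0}, {"dx": 0, "dy": 0, "dz": 0, "rx": 0, "ry": 0, "rz": 0, "hand": 0}, {"dx": 0, "dy": 0, "dz": 0, "rx": 0, "ry": 0, "rz": 0, "hand": 0}]'

```text
time: 12.93
position: [559.3, -40.5, 19.0]
tcp_rot: [-3.142, 0.399, 3.034]
contact_force: [0.0, 0.0, -3.8]
gripper_width: 44.5
```

```bash
python3 -c "
from h import *
st([-95.5,-50,10.8])
wshot('w13')"
```

```text
12.93 F [ 0.   0.  -3.8] M [0.08 0.42 0.05] w 44.5 [-93.  -49.9  10.7] [ 54.5 -49.9  72.8] [-1.000e-04 -3.987e-01 -3.000e-04]
n 2 total tool shift [ 2.2 -0.1 -1.2] turn [-0.    -0.001 -0.   ]
[0.0011, -0.0001, -0.0006] [-0.0001, -0.0006, -0.0001]
[0.0011, -0.0001, -0.0006] [-0.0001, -0.0006, -0.0001]
12.9333 [559.3 -40.5  19. ] [-3.1415  0.3987  3.0343] [ 0.01  0.02 -3.77] 44.5387483290928
```

View pics/w13.png

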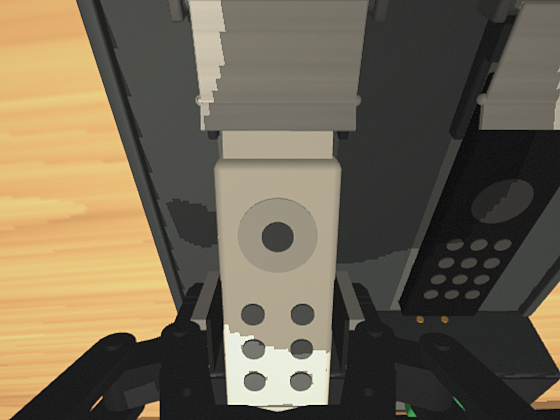

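jog_arm --motion '[{"dx": 0.0012, "dy": 0, "dz": -0.0005, "rx": 0, "ry": 0, "rz": 0, "hand": 0}, {"dx": 0.0012, "dy": 0, "dz": -0.0005, "rx": 0, "ry": 0, "rz": 0, "hand": 0}, {"dx": 0, "dy": 0, "dz": 0, "rx": 0, "ry": 0, "rz": 0, "hand": 0}, {"dx": 0, "dy": 0, "dz": 0, "rx": 0, "ry": 0, "rz": 0, "hand": 0}]'

```text
time: 13.32
position: [556.8, -40.3, 19.1]
tcp_rot: [-3.141, 0.399, 3.034]
contact_force: [0.7, -0.1, -2.8]
gripper_width: 44.9
```

```bash
python3 -c "
from h import *
st([-96.2,-50,10.8],.35,1)
print()
for th,a in((.4,.3),(.3,.2),(.2,.1),(.1,0)):
    (p,e),(p2,e2)=toolpose([-96,-50,10.8],th),toolpose([-96.3,-50,10.5],a)
    plan(p2,e2,n=3,s=dict(position=p,tcp_rot=e))"
```

```text
13.32 F [ 0.7 -0.1 -2.8] M [ 0.04  0.29 -0.06] w 44.9 [-95.4 -49.9  10.7] [ 52.  -49.9  72.9] [-1.00e-04 -3.99e-01 -3.00e-04]
n 1 total tool shift [ 2.2 -0.1  4. ] turn [-0.     0.049 -0.   ]
[0.0022, -0.0001, 0.004] [-0.0002, 0.049, -0.0003]

n 3 total tool shift [3.7 0.  8.9] turn [-0.   0.1  0. ]
[0.0012, 0.0, 0.003] [-0.0, 0.0333, 0.0]
[0.0011, -0.0, 0.003] [-0.0, 0.0333, 0.0]
[0.001, -0.0, 0.003] [-0.0, 0.0333, 0.0]
n 3 total tool shift [3.7 0.  9. ] turn [ 0.   0.1 -0. ]
[0.0012, 0.0, 0.003] [0.0, 0.0333, -0.0]
[0.0011, 0.0, 0.003] [0.0, 0.0333, -0.0]
[0.001, 0.0, 0.0031] [0.0, 0.0333, -0.0]
n 3 total tool shift [ 3.6 -0.   9. ] turn [ 0.   0.1 -0. ]
[0.0012, -0.0, 0.003] [0.0, 0.0333, -0.0]
[0.0011, -0.0, 0.003] [0.0, 0.0333, -0.0]
[0.001, -0.0, 0.0031] [0.0, 0.0333, -0.0]
n 3 total tool shift [3.6 0.  9. ] turn [-0.   0.1  0. ]
[0.0012, 0.0, 0.003] [-0.0, 0.0333, 0.0]
[0.0011, 0.0, 0.003] [-0.0, 0.0333, 0.0]
[0.001, 0.0, 0.0031] [-0.0, 0.0333, 0.0]
```

jog_arm --motion '[{"dx": 0.0008, "dy": 0, "dz": 0.0018, "rx": 0, "ry": 0.02, "rz": 0, "hand": 0}, {"dx": 0.0007, "dy": 0, "dz": 0.0018, "rx": 0, "ry": 0.02, "rz": 0, "hand": 0}, {"dx": 0.0007, "dy": 0, "dz": 0.0018, "rx": 0, "ry": 0.02, "rz": 0, "hand": 0}, {"dx": 0.0007, "dy": 0, "dz": 0.0018, "rx": 0, "ry": 0.02, "rz": 0, "hand": 0}, {"dx": 0.0006, "dy": 0, "dz": 0.0018, "rx": 0, "ry": 0.02, "rz": 0, "hand": 0}]'

```text
time: 13.73
position: [556.8, -40.3, 9.1]
tcp_rot: [-3.141, 0.296, 3.034]
contact_force: [0.1, -0.1, -3.5]
gripper_width: 44.2
```

```bash
python3 -c "
from h import *
st([-96,-50,10.8],.2,5)"
```

```text
13.73 F [ 0.1 -0.1 -3.5] M [0.05 0.37 0.03] w 44.2 [-95.8 -49.9  10.3] [ 57.2 -49.9  57. ] [-1.000e-04 -2.964e-01 -3.000e-04]
n 5 total tool shift [ 3.2 -0.1  7.9] turn [-0.     0.096 -0.   ]
[0.0006, -0.0, 0.0016] [-0.0, 0.0193, -0.0001]
[0.0006, -0.0, 0.0016] [-0.0, 0.0193, -0.0001]
[0.0006, -0.0, 0.0016] [-0.0, 0.0193, -0.0001]
[0.0005, -0.0, 0.0016] [-0.0, 0.0193, -0.0001]
[0.0005, -0.0, 0.0016] [-0.0, 0.0193, -0.0001]
```

jog_arm --motion '[{"dx": 0.0007, "dy": 0, "dz": 0.0016, "rx": 0, "ry": 0.019, "rz": 0, "hand": 0}, {"dx": 0.0007, "dy": 0, "dz": 0.0016, "rx": 0, "ry": 0.019, "rz": 0, "hand": 0}, {"dx": 0.0007, "dy": 0, "dz": 0.0016, "rx": 0, "ry": 0.019, "rz": 0, "hand": 0}, {"dx": 0.0007, "dy": 0, "dz": 0.0016, "rx": 0, "ry": 0.019, "rz": 0, "hand": 0}, {"dx": 0.0006, "dy": 0, "dz": 0.0016, "rx": 0, "ry": 0.019, "rz": 0, "hand": 0}]'

```text
time: 14.15
position: [555.6, -40.1, 0.7]
tcp_rot: [-3.141, 0.202, 3.034]
contact_force: [-0.2, -0.4, -3.2]
gripper_width: 44.8
```

```bash
python3 -c "
from h import *
st([-97.2,-50,10.6],.1,5)
wshot('w14');look('k3')"
```

```text
14.15 F [-0.2 -0.4 -3.2] M [ 0.    0.24 -0.02] w 44.8 [-96.5 -49.9  10.7] [ 60.2 -49.9  42.8] [-1.00e-04 -2.02e-01 -3.00e-04]
n 5 total tool shift [ 4.  -0.1  8.9] turn [-0.     0.102 -0.   ]
[0.0008, -0.0, 0.0018] [-0.0, 0.0204, -0.0001]
[0.0008, -0.0, 0.0018] [-0.0, 0.0204, -0.0001]
[0.0007, -0.0, 0.0018] [-0.0, 0.0204, -0.0001]
[0.0007, -0.0, 0.0018] [-0.0, 0.0204, -0.0001]
[0.0007, -0.0, 0.0018] [-0.0, 0.0204, -0.0001]
14.15 [555.6 -40.1   0.7] [-3.1415  0.202   3.0343] [-0.19 -0.37 -3.18] 44.82939212282559
```

View pics/w14.png

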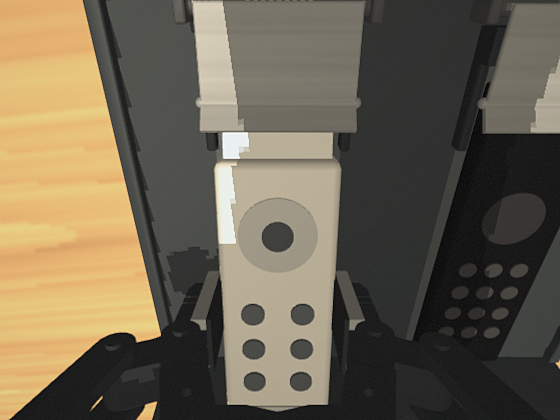

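View pics/k3_scene.png

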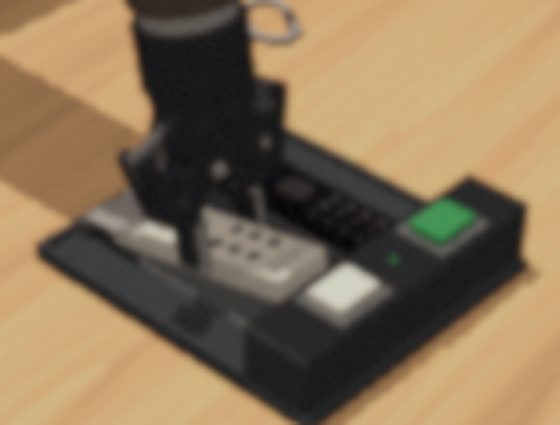

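The tongue is under the bar and still centred between the guides (212 and 344), with the tail coming down beside the rail. I'll carry on swinging.

jog_arm --motion '[{"dx": 0.0008, "dy": 0, "dz": 0.0018, "rx": 0, "ry": 0.02, "rz": 0, "hand": 0}, {"dx": 0.0008, "dy": 0, "dz": 0.0018, "rx": 0, "ry": 0.02, "rz": 0, "hand": 0}, {"dx": 0.0007, "dy": 0, "dz": 0.0018, "rx": 0, "ry": 0.02, "rz": 0, "hand": 0}, {"dx": 0.0007, "dy": 0, "dz": 0.0018, "rx": 0, "ry": 0.02, "rz": 0, "hand": 0}, {"dx": 0.0007, "dy": 0, "dz": 0.0018, "rx": 0, "ry": 0.02, "rz": 0, "hand": 0}]'

```text
time: 14.72
position: [553.3, -39.9, -8.9]
tcp_rot: [-3.142, 0.102, 3.034]
contact_force: [-0.3, -0.0, -3.5]
gripper_width: 44.6
```

```bash
python3 -c "
from h import *
st([-97.5,-50,10.6],.05,3)"
```

```text
14.72 F [-0.3 -0.  -3.5] M [-0.01  0.09  0.05] w 44.6 [-97.3 -49.9  10.4] [ 61.9 -49.9  26.7] [-1.000e-04 -1.017e-01 -3.000e-04]
n 3 total tool shift [ 1.8 -0.1  4.4] turn [-0.     0.052 -0.   ]
[0.0006, -0.0, 0.0015] [-0.0, 0.0172, -0.0001]
[0.0006, -0.0, 0.0015] [-0.0, 0.0172, -0.0001]
[0.0005, -0.0, 0.0015] [-0.0, 0.0172, -0.0001]
```

jog_arm --motion '[{"dx": 0.0006, "dy": 0, "dz": 0.0015, "rx": 0, "ry": 0.017, "rz": 0, "hand": 0}, {"dx": 0.0006, "dy": 0, "dz": 0.0015, "rx": 0, "ry": 0.017, "rz": 0, "hand": 0}, {"dx": 0.0005, "dy": 0, "dz": 0.0015, "rx": 0, "ry": 0.017, "rz": 0, "hand": 0}, {"dx": 0, "dy": 0, "dz": 0, "rx": 0, "ry": 0, "rz": 0, "hand": 0}]'

```text
time: 15.05
position: [552.3, -39.8, -13.8]
tcp_rot: [-3.141, 0.051, 3.034]
contact_force: [-0.3, 0.4, -3.2]
gripper_width: 44.6
```

```bash
python3 -c "
from h import *
st([-97.5,-50,10.5],.015,3)"
```

```text
15.05 F [-0.3  0.4 -3.2] M [ 0.04  0.07 -0.01] w 44.6 [-97.2 -49.9  10.1] [ 62.5 -49.9  18.3] [-0.0001 -0.051  -0.0003]
n 3 total tool shift [ 1.3 -0.1  2.8] turn [-0.     0.036 -0.   ]
[0.0004, -0.0, 0.0009] [-0.0001, 0.012, -0.0001]
[0.0004, -0.0, 0.0009] [-0.0001, 0.012, -0.0001]
[0.0004, -0.0, 0.001] [-0.0001, 0.012, -0.0001]
```

jog_arm --motion '[{"dx": 0.0004, "dy": 0, "dz": 0.0012, "rx": 0, "ry": 0.013, "rz": 0, "hand": 0}, {"dx": 0.0004, "dy": 0, "dz": 0.0012, "rx": 0, "ry": 0.013, "rz": 0, "hand": 0}, {"dx": 0.0004, "dy": 0, "dz": 0.0012, "rx": 0, "ry": 0.012, "rz": 0, "hand": 0}, {"dx": 0, "dy": 0, "dz": 0, "rx": 0, "ry": 0, "rz": 0, "hand": 0}]'

```text
time: 15.38
position: [551.1, -39.7, -17.2]
tcp_rot: [-3.141, 0.014, 3.034]
contact_force: [-0.3, 0.1, -2.2]
gripper_width: 44.6
```

```bash
python3 -c "
from h import *
st([-97.5,-50,10],.0,2)
wshot('w15');look('k4')"
```

```text
15.38 F [-0.3  0.1 -2.2] M [0.01 0.05 0.01] w 44.6 [-97.5 -49.9  10.1] [ 62.5 -49.9  12.3] [-0.0001 -0.0137 -0.0003]
n 2 total tool shift [ 0.4 -0.1  1.3] turn [-0.     0.014 -0.   ]
[0.0002, -0.0, 0.0007] [-0.0001, 0.0068, -0.0002]
[0.0002, -0.0, 0.0007] [-0.0001, 0.0068, -0.0002]
15.3833 [551.1 -39.7 -17.2] [-3.1414  0.0137  3.0342] [-0.29  0.12 -2.22] 44.58978824312873
```

View pics/w15.png

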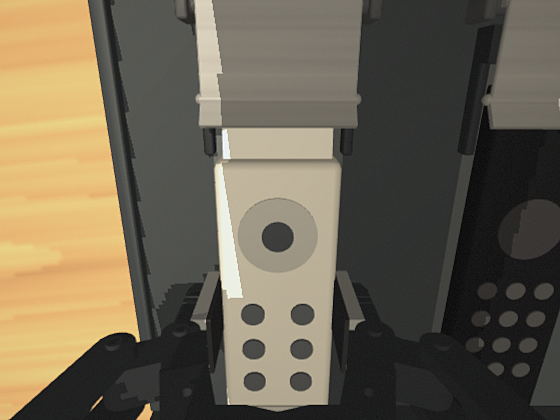

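View pics/k4_scene.png

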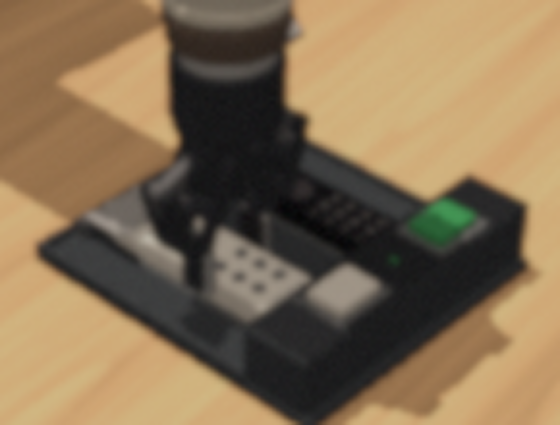

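Tail nearly down, tongue hooked. Last small turn, then I'll lower until the floor carries it.

jog_arm --motion '[{"dx": 0.0002, "dy": 0, "dz": 0.0007, "rx": 0, "ry": 0.007, "rz": 0, "hand": 0}, {"dx": 0.0002, "dy": 0, "dz": 0.0007, "rx": 0, "ry": 0.007, "rz": 0, "hand": 0}, {"dx": 0, "dy": 0, "dz": 0, "rx": 0, "ry": 0, "rz": 0, "hand": 0}]'

```text
time: 15.78
position: [550.7, -39.6, -18.4]
tcp_rot: [-3.141, 0.0, 3.034]
contact_force: [-1.0, -0.3, -1.9]
gripper_width: 44.5
```

jog_arm --motion '[{"dx": 0, "dy": 0, "dz": 0.0005, "rx": 0, "ry": 0, "rz": 0, "hand": 0}, {"dx": 0, "dy": 0, "dz": 0, "rx": 0, "ry": 0, "rz": 0, "hand": 0}, {"dx": 0, "dy": 0, "dz": 0, "rx": 0, "ry": 0, "rz": 0, "hand": 0}]'

```text
time: 16.03
position: [550.8, -39.6, -18.5]
tcp_rot: [-3.142, 0.001, 3.034]
contact_force: [-1.4, 0.8, 1.4]
gripper_width: 44.4
```

```bash
python3 -c "
from h import *
st()"
```

```text
16.03 F [-1.4  0.8  1.4] M [ 0.09  0.36 -0.01] w 44.4 [-97.5 -49.8   9.9] [ 62.5 -49.9  10.1] [-0.0001 -0.0013 -0.0003]
```

jog_arm --motion '[{"dx": 0, "dy": 0, "dz": 0, "rx": 0, "ry": 0, "rz": 0, "hand": 0.6}, {"dx": 0, "dy": 0, "dz": 0, "rx": 0, "ry": 0, "rz": 0, "hand": 0.7}, {"dx": 0, "dy": 0, "dz": 0, "rx": 0, "ry": 0, "rz": 0, "hand": 0.8}, {"dx": 0, "dy": 0, "dz": 0, "rx": 0, "ry": 0, "rz": 0, "hand": 0.8}]'

```text
time: 16.37
position: [550.8, -39.6, -18.7]
tcp_rot: [-3.141, 0.001, 3.034]
contact_force: [-0.9, 0.5, -0.1]
gripper_width: 68.2
```

```bash
python3 -c "
from h import *
st();wshot('w16')"
```

```text
16.37 F [-0.9  0.5 -0.1] M [ 0.03 -0.03  0.03] w 68.2 [-97.4 -49.9   9.6] [ 62.6 -49.9   9.8] [-0.0001 -0.0013 -0.0003]
16.3667 [550.8 -39.6 -18.7] [-3.1415e+00  1.3000e-03  3.0343e+00] [-0.87  0.54 -0.07] 68.23890770374547
```

View pics/w16.png

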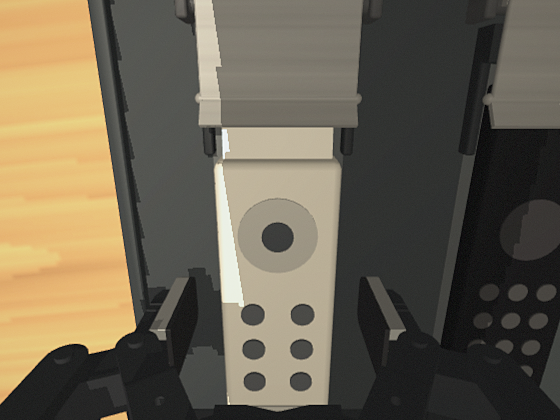

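Released; the remote didn't move. I'll go straight up.

jog_arm --motion '[{"dx": 0, "dy": 0, "dz": -0.01, "rx": 0, "ry": 0, "rz": 0, "hand": 0.8}, {"dx": 0, "dy": 0, "dz": -0.03, "rx": 0, "ry": 0, "rz": 0, "hand": 0.8}, {"dx": 0, "dy": 0, "dz": -0.04, "rx": 0, "ry": 0, "rz": 0, "hand": 0.8}, {"dx": 0, "dy": 0, "dz": -0.04, "rx": 0, "ry": 0, "rz": 0, "hand": 0.8}, {"dx": 0, "dy": 0, "dz": -0.03, "rx": 0, "ry": 0, "rz": 0, "hand": 0}]'

```text
time: 16.83
position: [550.9, -39.6, 135.5]
tcp_rot: [-3.142, 0.004, 3.034]
contact_force: [1.3, -0.7, 0.5]
gripper_width: 57.7
```

jog_arm --motion '[{"dx": -0.02, "dy": 0, "dz": 0, "rx": 0, "ry": 0, "rz": 0, "hand": 0}, {"dx": -0.02, "dy": 0, "dz": 0, "rx": 0, "ry": 0, "rz": 0, "hand": 0}, {"dx": 0, "dy": 0, "dz": 0, "rx": 0, "ry": 0, "rz": 0, "hand": 0}, {"dx": 0, "dy": 0, "dz": 0, "rx": 0, "ry": 0, "rz": 0, "hand": 0}, {"dx": 0, "dy": 0, "dz": 0, "rx": 0, "ry": 0, "rz": 0, "hand": 0}]'

```text
time: 17.25
position: [589.7, -43.8, 131.2]
tcp_rot: [-3.141, 0.0, 3.034]
contact_force: [0.6, -0.7, 0.2]
gripper_width: -0.2
```

```bash
python3 -c "
from h import *
wshot('w17')"
```

```text
17.25 [589.7 -43.8 131.2] [-3.1414e+00  1.0000e-04  3.0342e+00] [ 0.62 -0.7   0.18] -0.17775087043720486
```

View pics/w17.png

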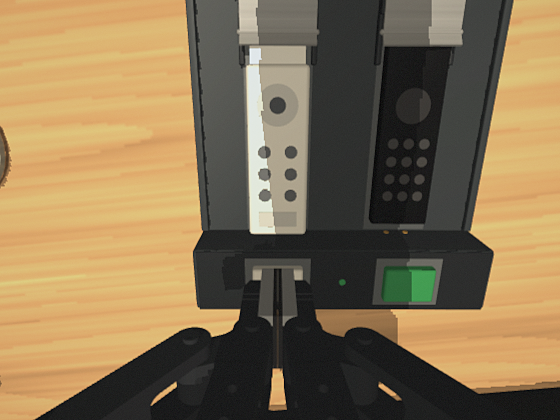

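The white remote (278,150) lies flat in the bay, tongue under the bar, tail at the rail. Green key at (410,284). I'll locate the keys more exactly.

```bash
python3 - <<'E'
import cv2
im=cv2.imread("pics/w17.png")
cv2.imwrite("pics/m1.png",cv2.resize(im[215:320,185:505],None,fx=2.4,fy=2.4,interpolation=cv2.INTER_CUBIC))
E
```

```text
(no output)
```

View pics/m1.png

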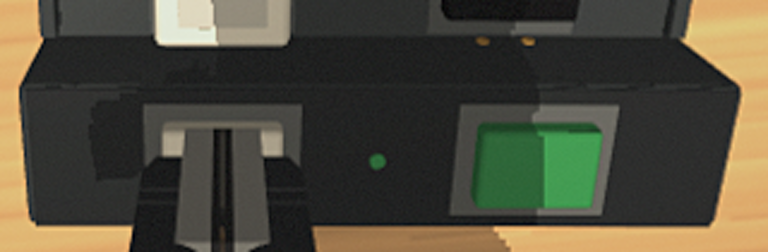

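```bash
python3 - <<'E'
from h import *
import pickle
s,c,cam=pickle.load(open("pics/w17.pkl","rb"))
cr=lambda a,x,y,s:np.array([[x+(u+.5)/s-.5,y+(v+.5)/s-.5] for u,v in a])
px=cr([(478,134),(600,133),(597,210),(473,208),(22,87),(740,88),(33,223),(712,225)],185,215,2.4)
L=[(77,31,63),(77,69,63),(105,69,63),(105,31,63),(65,-115,55),(65,115,55),(117,-115,55),(117,115,55)]
for g in(fit,fitz):
    p,r=g(L,px,TRAY,cam);print(p,r.round(1).tolist())
k=pose2(TRAY,[(91,50,63),(91,-50,63)]);print(k)
plan([k[0][0],k[0][1],110],[np.pi,0,TRAY[2]+np.pi])
E
```

```text
[ 5.63054551e+02  7.71880587e+00 -1.07274096e-01] [[1.0, -0.7], [1.5, -0.3], [-2.5, 0.3], [-0.4, 1.1], [-4.9, -0.5], [2.3, -0.9], [-4.4, 2.1], [1.3, 1.4]]
[ 5.66404943e+02  9.65416686e+00 -1.08444660e-01 -5.84302801e+00] [[1.3, -0.7], [0.6, -0.2], [-3.2, -0.4], [-0.1, 0.4], [-0.0, -0.3], [0.1, -0.3], [0.1, 1.1], [-0.6, 0.7]]
[[660.11936447  49.19561716  63.        ]
 [649.43977017 -50.23247879  63.        ]]
n 3 total tool shift [-60.2 100.   21.3] turn [-0.  0. -0.]
[-0.0201, 0.0333, 0.0071] [-0.0, 0.0001, -0.0001]
[-0.0201, 0.0333, 0.0071] [-0.0, 0.0001, -0.0001]
[-0.0201, 0.0333, 0.0071] [-0.0, 0.0001, -0.0001]
```

jog_arm --motion '[{"dx": -0.02, "dy": 0.033, "dz": 0.008, "rx": 0, "ry": 0, "rz": 0, "hand": 0}, {"dx": -0.02, "dy": 0.033, "dz": 0.008, "rx": 0, "ry": 0, "rz": 0, "hand": 0}, {"dx": -0.02, "dy": 0.034, "dz": 0.03, "rx": 0, "ry": 0, "rz": 0, "hand": 0}, {"dx": 0, "dy": 0, "dz": 0.03, "rx": 0, "ry": 0, "rz": 0, "hand": 0}, {"dx": 0, "dy": 0, "dz": 0, "rx": 0, "ry": 0, "rz": 0, "hand": 0}]'

```text
time: 17.72
position: [653.8, 45.4, 53.4]
tcp_rot: [-3.14, -0.008, 3.037]
contact_force: [-0.7, -0.5, -2.1]
gripper_width: -0.1
```

jog_arm --motion '[{"dx": 0, "dy": 0, "dz": 0.005, "rx": 0, "ry": 0, "rz": 0, "hand": 0}, {"dx": 0, "dy": 0, "dz": 0, "rx": 0, "ry": 0, "rz": 0, "hand": 0}, {"dx": 0, "dy": 0, "dz": 0, "rx": 0, "ry": 0, "rz": 0, "hand": 0}]'

```text
time: 17.97
position: [657.3, 43.3, 57.4]
tcp_rot: [3.141, 0.003, 3.033]
contact_force: [0.1, 0.1, -0.0]
gripper_width: 0.3
```

```bash
python3 -c "
from h import *
wshot('w18');look('k5')"
```

```text
17.9667 [657.3  43.3  57.4] [3.1414 0.0033 3.0332] [ 0.1   0.05 -0.01] 0.26368998007122674
```

View pics/w18.png

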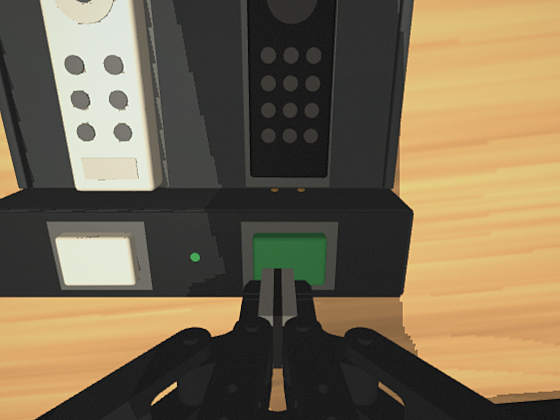

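View pics/k5_scene.png

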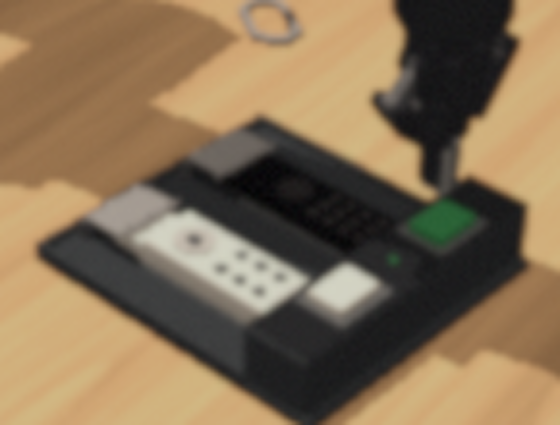

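The remote sits flat in the bay. The finger tips are above the green key, about 5.5 mm too far to -y (278 against 289). I'll correct that and go down to just above the key.

jog_arm --motion '[{"dx": -0.0035, "dy": 0.0055, "dz": 0.006, "rx": 0, "ry": 0, "rz": 0, "hand": 0}, {"dx": 0, "dy": 0, "dz": 0.007, "rx": 0, "ry": 0, "rz": 0, "hand": 0}, {"dx": 0, "dy": 0, "dz": 0.005, "rx": 0, "ry": 0, "rz": 0, "hand": 0}, {"dx": 0, "dy": 0, "dz": 0, "rx": 0, "ry": 0, "rz": 0, "hand": 0}, {"dx": 0, "dy": 0, "dz": 0, "rx": 0, "ry": 0, "rz": 0, "hand": 0}]'

```text
time: 18.53
position: [660.6, 49.2, 36.2]
tcp_rot: [-3.141, -0.001, 3.034]
contact_force: [-0.1, -0.4, -1.2]
gripper_width: -0.1
```

jog_arm --motion '[{"dx": 0, "dy": 0, "dz": 0.001, "rx": 0, "ry": 0, "rz": 0, "hand": 0}, {"dx": 0, "dy": 0, "dz": 0.001, "rx": 0, "ry": 0, "rz": 0, "hand": 0}, {"dx": 0, "dy": 0, "dz": 0.001, "rx": 0, "ry": 0, "rz": 0, "hand": 0}, {"dx": 0, "dy": 0, "dz": 0, "rx": 0, "ry": 0, "rz": 0, "hand": 0}]'

```text
time: 18.87
position: [661.0, 49.1, 34.0]
tcp_rot: [-3.141, 0.001, 3.034]
contact_force: [-0.4, 0.0, -0.8]
gripper_width: 0.0
```

```bash
python3 -c "
from h import *
wshot('w19')"
```

```text
18.8667 [661.   49.1  34. ] [-3.1414e+00  9.0000e-04  3.0342e+00] [-0.38  0.04 -0.81] 0.0005189503085847737
```

View pics/w19.png

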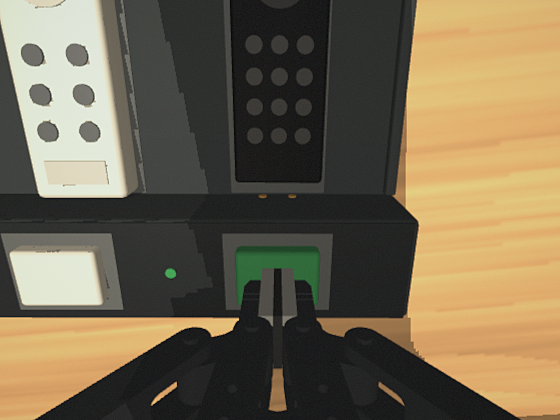

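jog_arm --motion '[{"dx": 0, "dy": 0, "dz": 0.0015, "rx": 0, "ry": 0, "rz": 0, "hand": 0}, {"dx": 0, "dy": 0, "dz": 0.0015, "rx": 0, "ry": 0, "rz": 0, "hand": 0}, {"dx": 0, "dy": 0, "dz": 0, "rx": 0, "ry": 0, "rz": 0, "hand": 0}, {"dx": 0, "dy": 0, "dz": 0, "rx": 0, "ry": 0, "rz": 0, "hand": 0}]'

```text
time: 19.25
position: [661.0, 49.1, 30.9]
tcp_rot: [-3.141, 0.001, 3.034]
contact_force: [0.3, 0.2, 0.5]
gripper_width: -0.0
```

jog_arm --motion '[{"dx": 0, "dy": 0, "dz": 0.001, "rx": 0, "ry": 0, "rz": 0, "hand": 0}, {"dx": 0, "dy": 0, "dz": 0.001, "rx": 0, "ry": 0, "rz": 0, "hand": 0}, {"dx": 0, "dy": 0, "dz": 0, "rx": 0, "ry": 0, "rz": 0, "hand": 0}, {"dx": 0, "dy": 0, "dz": 0, "rx": 0, "ry": 0, "rz": 0, "hand": 0}]'

```text
time: 19.58
position: [661.2, 49.2, 29.3]
tcp_rot: [-3.142, 0.001, 3.034]
contact_force: [-0.1, 0.8, 2.0]
gripper_width: -0.1
```

jog_arm --motion '[{"dx": 0, "dy": 0, "dz": 0.0015, "rx": 0, "ry": 0, "rz": 0, "hand": 0}, {"dx": 0, "dy": 0, "dz": 0.0015, "rx": 0, "ry": 0, "rz": 0, "hand": 0}, {"dx": 0, "dy": 0, "dz": 0.001, "rx": 0, "ry": 0, "rz": 0, "hand": 0}, {"dx": 0, "dy": 0, "dz": 0, "rx": 0, "ry": 0, "rz": 0, "hand": 0}, {"dx": 0, "dy": 0, "dz": 0, "rx": 0, "ry": 0, "rz": 0, "hand": 0}]'

```text
time: 20.0
position: [661.3, 49.2, 25.4]
tcp_rot: [-3.142, 0.002, 3.034]
contact_force: [-0.3, -0.3, 3.8]
gripper_width: 0.2
```

jog_arm --motion '[{"dx": 0, "dy": 0, "dz": 0.001, "rx": 0, "ry": 0, "rz": 0, "hand": 0}, {"dx": 0, "dy": 0, "dz": 0.001, "rx": 0, "ry": 0, "rz": 0, "hand": 0}, {"dx": 0, "dy": 0, "dz": 0, "rx": 0, "ry": 0, "rz": 0, "hand": 0}, {"dx": 0, "dy": 0, "dz": 0, "rx": 0, "ry": 0, "rz": 0, "hand": 0}]'

```text
time: 20.33
position: [661.4, 49.2, 25.0]
tcp_rot: [3.141, 0.003, 3.034]
contact_force: [-5.4, 0.2, 15.3]
gripper_width: -0.3
```

The green key has bottomed out: z stopped at 25.0 while the force rose to 15 N. Lifting off to let it come up.

jog_arm --motion '[{"dx": 0, "dy": 0, "dz": -0.005, "rx": 0, "ry": 0, "rz": 0, "hand": 0}, {"dx": 0, "dy": 0, "dz": -0.015, "rx": 0, "ry": 0, "rz": 0, "hand": 0}, {"dx": 0, "dy": 0, "dz": -0.02, "rx": 0, "ry": 0, "rz": 0, "hand": 0}, {"dx": 0, "dy": 0, "dz": 0, "rx": 0, "ry": 0, "rz": 0, "hand": 0}, {"dx": 0, "dy": 0, "dz": 0, "rx": 0, "ry": 0, "rz": 0, "hand": 0}]'

```text
time: 20.75
position: [661.7, 49.2, 63.7]
tcp_rot: [3.141, 0.003, 3.034]
contact_force: [0.4, -0.1, 0.2]
gripper_width: 0.0
```

```bash
python3 -c "
from h import *
from bench import manip
wshot('w20')
k=pose2(TRAY,[(91,-50,63)])[0]
plan([k[0]+.5,k[1],60],[np.pi,0,TRAY[2]+np.pi])"
```

```text
20.75 [661.7  49.2  63.7] [3.1414e+00 2.5000e-03 3.0343e+00] [ 0.35 -0.11  0.21] 0.005437842592560099
n 3 total tool shift [   0.4 -100.     2.5] turn [-0.     0.001 -0.   ]
[0.0001, -0.0333, 0.0008] [-0.0001, 0.0003, -0.0001]
[0.0001, -0.0333, 0.0008] [-0.0001, 0.0003, -0.0001]
[0.0002, -0.0333, 0.0008] [-0.0001, 0.0003, -0.0001]
```

View pics/w20.png

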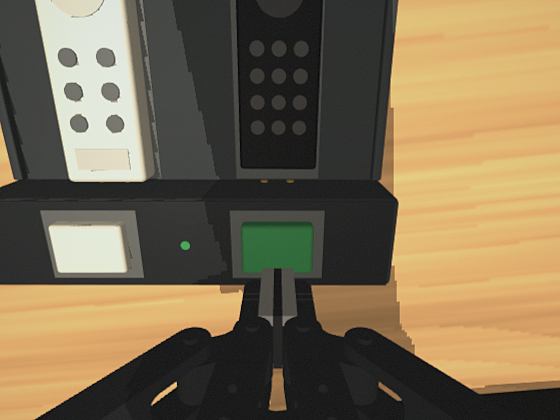

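jog_arm --motion '[{"dx": 0, "dy": -0.033, "dz": 0, "rx": 0, "ry": 0, "rz": 0, "hand": 0}, {"dx": 0, "dy": -0.033, "dz": 0, "rx": 0, "ry": 0, "rz": 0, "hand": 0}, {"dx": 0, "dy": -0.034, "dz": 0, "rx": 0, "ry": 0, "rz": 0, "hand": 0}, {"dx": 0, "dy": 0, "dz": 0.005, "rx": 0, "ry": 0, "rz": 0, "hand": 0}, {"dx": 0, "dy": 0, "dz": 0, "rx": 0, "ry": 0, "rz": 0, "hand": 0}]'

```text
time: 21.22
position: [649.2, -51.9, 55.7]
tcp_rot: [-3.141, -0.002, 3.032]
contact_force: [-0.9, 0.5, -0.4]
gripper_width: -0.1
```

jog_arm --motion '[{"dx": 0, "dy": 0, "dz": 0, "rx": 0, "ry": 0, "rz": 0, "hand": 0}, {"dx": 0, "dy": 0, "dz": 0, "rx": 0, "ry": 0, "rz": 0, "hand": 0}]'

```text
time: 21.38
position: [650.1, -49.3, 57.3]
tcp_rot: [3.142, -0.0, 3.035]
contact_force: [0.2, 0.1, 0.0]
gripper_width: 0.4
```

```bash
python3 -c "
from h import *
wshot('w21');look('k6')
k=pose2(TRAY,[(91,-50,63)])[0]
plan([k[0]+.5,k[1],36],[np.pi,0,TRAY[2]+np.pi])"
```

```text
21.3833 [650.1 -49.3  57.3] [ 3.1416e+00 -1.0000e-04  3.0351e+00] [0.24 0.13 0.04] 0.4374477259389378
n 1 total tool shift [ 0.4 -1.1 22. ] turn [-0.     0.001  0.001]
[0.0004, -0.0011, 0.022] [-0.0, 0.0009, 0.001]
```

View pics/w21.png

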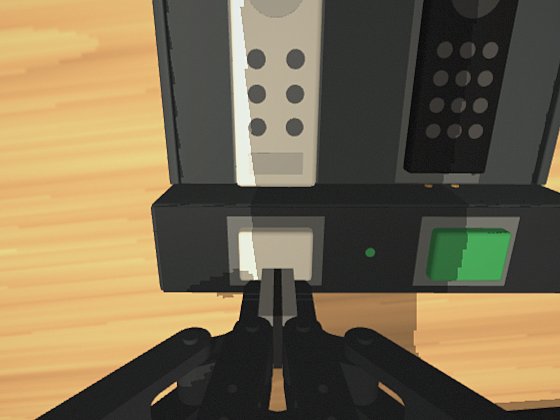

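View pics/k6_scene.png

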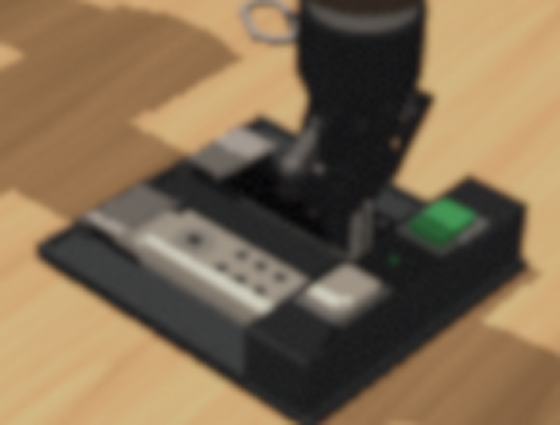

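The green key is back up, with its side faces visible at (468,255). The tips are over the white key at (276,255). Going down to press it.

jog_arm --motion '[{"dx": 0, "dy": -0.0005, "dz": 0.008, "rx": 0, "ry": 0, "rz": 0, "hand": 0}, {"dx": 0, "dy": 0, "dz": 0.01, "rx": 0, "ry": 0, "rz": 0, "hand": 0}, {"dx": 0, "dy": 0, "dz": 0.005, "rx": 0, "ry": 0, "rz": 0, "hand": 0}, {"dx": 0, "dy": 0, "dz": 0, "rx": 0, "ry": 0, "rz": 0, "hand": 0}, {"dx": 0, "dy": 0, "dz": 0, "rx": 0, "ry": 0, "rz": 0, "hand": 0}]'

```text
time: 21.95
position: [649.8, -50.6, 34.2]
tcp_rot: [-3.141, -0.0, 3.034]
contact_force: [0.5, -0.1, 0.1]
gripper_width: -0.5
```

jog_arm --motion '[{"dx": 0, "dy": 0, "dz": 0.0015, "rx": 0, "ry": 0, "rz": 0, "hand": 0}, {"dx": 0, "dy": 0, "dz": 0.0015, "rx": 0, "ry": 0, "rz": 0, "hand": 0}, {"dx": 0, "dy": 0, "dz": 0, "rx": 0, "ry": 0, "rz": 0, "hand": 0}, {"dx": 0, "dy": 0, "dz": 0, "rx": 0, "ry": 0, "rz": 0, "hand": 0}]'

```text
time: 22.28
position: [650.4, -50.8, 32.2]
tcp_rot: [-3.141, 0.001, 3.034]
contact_force: [-0.4, -0.4, 0.0]
gripper_width: -0.1
```

jog_arm --motion '[{"dx": 0, "dy": 0, "dz": 0.0015, "rx": 0, "ry": 0, "rz": 0, "hand": 0}, {"dx": 0, "dy": 0, "dz": 0.0015, "rx": 0, "ry": 0, "rz": 0, "hand": 0}, {"dx": 0, "dy": 0, "dz": 0.0015, "rx": 0, "ry": 0, "rz": 0, "hand": 0}, {"dx": 0, "dy": 0, "dz": 0.001, "rx": 0, "ry": 0, "rz": 0, "hand": 0}, {"dx": 0, "dy": 0, "dz": 0, "rx": 0, "ry": 0, "rz": 0, "hand": 0}]'

```text
time: 22.7
position: [650.6, -50.8, 26.7]
tcp_rot: [-3.141, 0.002, 3.034]
contact_force: [0.2, -0.7, 3.7]
gripper_width: -0.0
```

jog_arm --motion '[{"dx": 0, "dy": 0, "dz": 0.001, "rx": 0, "ry": 0, "rz": 0, "hand": 0}, {"dx": 0, "dy": 0, "dz": 0.001, "rx": 0, "ry": 0, "rz": 0, "hand": 0}, {"dx": 0, "dy": 0, "dz": 0, "rx": 0, "ry": 0, "rz": 0, "hand": 0}, {"dx": 0, "dy": 0, "dz": 0, "rx": 0, "ry": 0, "rz": 0, "hand": 0}]'

```text
time: 23.03
position: [650.6, -50.8, 25.2]
tcp_rot: [-3.141, 0.002, 3.034]
contact_force: [-1.1, -0.2, 5.7]
gripper_width: -0.1
```

Just at the bottom; one millimetre more to be sure.

jog_arm --motion '[{"dx": 0, "dy": 0, "dz": 0.001, "rx": 0, "ry": 0, "rz": 0, "hand": 0}, {"dx": 0, "dy": 0, "dz": 0, "rx": 0, "ry": 0, "rz": 0, "hand": 0}, {"dx": 0, "dy": 0, "dz": 0, "rx": 0, "ry": 0, "rz": 0, "hand": 0}]'

```text
time: 23.28
position: [650.6, -50.7, 25.1]
tcp_rot: [-3.142, 0.002, 3.034]
contact_force: [-3.2, 0.9, 11.4]
gripper_width: 0.2
```

The white key has bottomed out (11 N, no further travel). Lifting away.

jog_arm --motion '[{"dx": 0, "dy": 0, "dz": -0.005, "rx": 0, "ry": 0, "rz": 0, "hand": 0}, {"dx": 0, "dy": 0, "dz": -0.02, "rx": 0, "ry": 0, "rz": 0, "hand": 0}, {"dx": 0, "dy": 0, "dz": -0.04, "rx": 0, "ry": 0, "rz": 0, "hand": 0}, {"dx": 0, "dy": 0, "dz": -0.04, "rx": 0, "ry": 0, "rz": 0, "hand": 0}, {"dx": 0, "dy": 0, "dz": -0.04, "rx": 0, "ry": 0, "rz": 0, "hand": 0}]'

```text
time: 23.7
position: [649.3, -50.6, 169.4]
tcp_rot: [-3.141, -0.001, 3.034]
contact_force: [0.9, -1.6, 0.5]
gripper_width: 0.2
```

jog_arm --motion '[{"dx": 0.02, "dy": 0, "dz": -0.02, "rx": 0, "ry": 0, "rz": 0, "hand": 0}, {"dx": 0.03, "dy": 0, "dz": 0, "rx": 0, "ry": 0, "rz": 0, "hand": 0}, {"dx": 0, "dy": 0, "dz": 0, "rx": 0, "ry": 0, "rz": 0, "hand": 0}, {"dx": 0, "dy": 0, "dz": 0, "rx": 0, "ry": 0, "rz": 0, "hand": 0}, {"dx": 0, "dy": 0, "dz": 0, "rx": 0, "ry": 0, "rz": 0, "hand": 0}]'

```text
time: 24.12
position: [600.6, -45.4, 188.1]
tcp_rot: [-3.141, 0.001, 3.034]
contact_force: [-0.2, -0.0, 0.1]
gripper_width: 0.1
```

```bash
python3 -c "
from h import *
wshot('w22');look('k7')
from bench import capture
cv2.imwrite('pics/scene22.png',capture('scene')['pixels'][:,:,::-1])"
```

```text
24.1167 [600.6 -45.4 188.1] [-3.1414e+00  7.0000e-04  3.0343e+00] [-0.18 -0.01  0.12] 0.10267318142858353
```

View pics/w22.png

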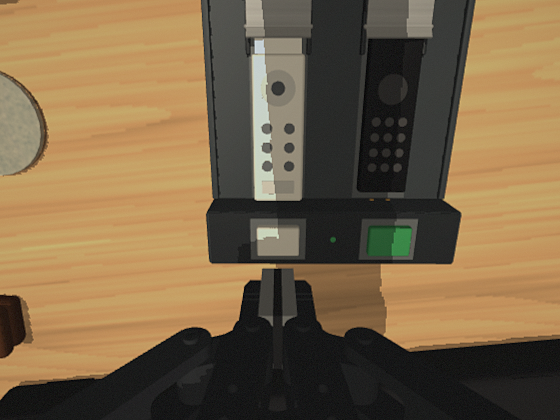

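View pics/k7_scene.png

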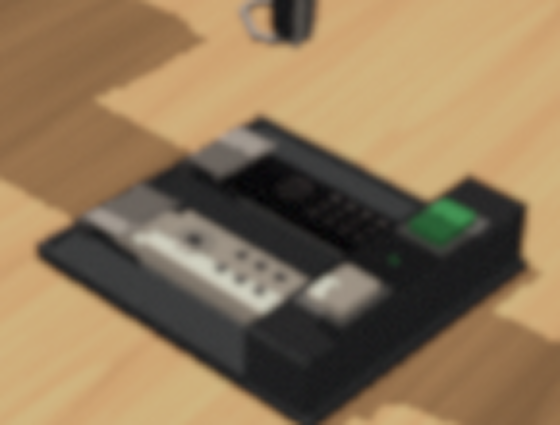

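View pics/scene22.png

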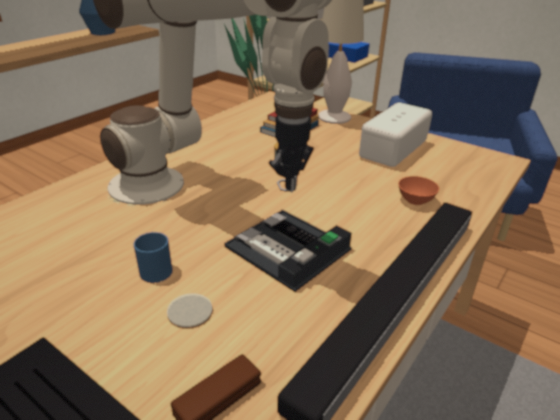

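```bash
python3 -c "
from bench import manip
print(manip.job_done())"
```

```text
the job is handed in; nothing more can be done
None
```

The white remote is home in the free bay, right way up, and both keys have been pressed in order. I handed the job in at about 24 s, with the arm well clear of everything.

- **Docking:** I gripped the remote by its sides and tilted it tail-high by about 0.4 rad. I slid the tongue under the free bay's clip bar, then swung the tail down in small steps until the floor carried it. Pushing in and swinging down, the measured force stayed at or under about 4 N.
- **Keys:** I pressed the green wake key first, then the white link key, both with closed fingers. Each one stopped moving while the force kept rising, to 15 N on green and 11 N on white, so both were fully down.
- **Last checks:** The final pictures show the remote flat between bar and rail with its tongue under the bar. Both keys look up again, and the black remote, coaster and mug look to be where they started. The carabiner was partly hidden by the arm in the last scene picture, but nothing went near it. I did not measure the remote's final position or the clip angle separately.

**What disagreed:**
- The real finger tips sit about 30 mm behind the reported tool point, so my first grip closed above the remote without touching it. I corrected for this from the camera pictures and the contact heights.
- The wrist pictures put objects about 4 to 6 mm lower than the model, without affecting the sideways positions much.
- An early move stopped short because joint 6 reached its range limit, so I used the half-turned grasp instead.

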